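# Pack a heat sink and circuit board in a service case and shut its lid

## Robot

A 6-joint arm with a two-finger parallel gripper is mounted at the origin on a cart in front of the work surface, level with it; the furniture and walls round the work are solid. World frame = base frame: x ahead of the robot, y to its left, z up, the work surface at z = 0. Lengths are in m, angles in rad, forces in N, time in s.
With the tool pointing down it reaches from about 0.275 to 0.85 m from the base axis. Payload 5.2 kg.
Tool frame: the origin (TCP) lies at the very end of the fingers, on their centre line; the grasp point (between the pads) lies 19 mm behind it; z points along the fingers, y is the line along which they close (so a half turn about z gives the same grasp; the last joint's range is limited). The gripper opens to 85 mm and grips with 20 to 120 N. Pads are 22 mm wide; open, the fingers measure 114 mm over their backs; the gripper's body (76 mm by 85 mm) begins 54 mm behind the grasp point. The pads swing forward as they close: fully open they stand 13 mm farther back than shut.
Start: joints at [1.047, 0.259, 1.535, -0, 1.348, -0.203], TCP at [0.173, 0.522, 0.208] pointing down, gripper open.
Joint ranges: [-3.14, 3.14], [-0.91, 2.08], [0.19, 2.58], [-1.22, 4.36], [0.22, 2.71], [-3.12, 3.12]. Speed limits (rad/s): [2.57, 2.57, 3.14, 3.14, 3.14, 3.14].

## Interface

Orientations are given as a rotation vector (axis times angle).
In Python, from cell import monitor, viewer, bot gives the robot as it stands. The module is installed in compiled form; this text tells all that it offers.
- The arm moves only by the tool arm_command, never from a script. Its argument "rows" is a list of rows, each an object of numbers: "x", "y", "z": the shift along the tool's x, y, z in cm; "twist": the turn about the tool's z in rad. A call has 1 to 20 rows; each row is the pose to reach, as a shift and turn from the pose commanded when the call began, along the tool's axes at that moment; what a row does not reach only later rows make up. A row lasts 1/12 s, in which the tool goes at most 41.7 mm and 7.16 degrees, less where a joint would pass 70% of its speed; a pose out of reach is approached as far as the arm can. A call with a gripper value outside its range is refused whole. "claw" is the finger opening in cm, from 0 to 8.54, set as the call begins (left out, the last holds). The fingers move at their own pace and stop on an object; "squeeze" is the grip in N (left out, the last holds). Time passes only in rows, so rows that repeat a pose let the fingers close. It gives the time, the measured TCP pose, the force, the opening and the grip force at its end, in the units of the state.
- monitor.sense(): the state, without advancing time (a new reading comes with each control period).
- viewer.get_image(name): name is "side" or "top" or "wrist"; returns (picture, depth): 480x640x3 uint8, red, green, blue; 480x640 float32, m along the optical axis (not along the pixel's ray), 0 where there is no reading.
- viewer.get_calibration(name): a dict with "fx", "fy", "cx", "cy" (pixels), "rvec" (rotation vector, rad) and "tvec" (3), from world to camera coordinates, as OpenCV has them. Camera axes: x right, y down, z forward; pixel columns grow to the right and rows downward; lengths in m; the calibration is good to about 2 mm. A picture is of the moment at which its call begins: read the wrist's pose just before it. get_calibration takes no time and is no camera call; for the wrist camera it gives the pose at the moment of the call.
- bot.finish_job(): hands the job in; it is judged then, once.
The state is a dict: "clock": time; "joint_positions": joint angles; "qd": joint speeds; "joint_efforts": joint torques, N m; "eef_pos": TCP position; "tcp_rot": TCP orientation; "wrist_force": force on the tool from outside, world axes, zero at the start; "torque": the same for the moment, N m; "gripper_width": opening from 0.0 (shut) to 1.0 (fully open); "gripper_force": force on a finger pad.
Only numpy, scipy, OpenCV 4.12 (cv2) and the standard library are available. Lean on these libraries where they do the work, as an engineer would, in place of code of your own. Each camera call takes 0.05 s, during which the arm holds its last target. There are 200 camera calls.

## Task

Pack the small orange case for dispatch: lay the finned heat sink flat in its rear bay (the one at the hinge, under the leaning lid) and the blue circuit board flat, right way up, in its front bay. The caliper left lying across the case has to come off and be laid flat on the bench. With the lid still standing open, see that nothing is above the rim, then shut the lid fully; leave the tape roll, the wire spool and the little bottle where they are.

Things in the scene. Friction and masses are not known exactly. Their poses are not given: they have to be found in the camera images.
- case: Orange case, fixed to the bench, 148 mm deep (its x), 98 mm wide (y), rim 38 mm high (z). Origin: centre of its underside; x points from its front to its hinge side, y to its left. Walls 4 mm, floor top at z = 6 mm. A low partition (x -2 to 2 mm, top at z = 20 mm) divides it in a rear bay (x 2 to 70 mm) and a front bay (x -70 to -2 mm), both 90 mm wide.
- rear_bay (a point): Centre of the floor of the rear bay (hinge side), at (36, 0, 6) mm in the case's frame; axes as the case.
- front_bay (a point): Centre of the floor of the front bay, at (-36, 0, 6) mm in the case's frame; axes as the case.
- case_lid (a joint): Lid angle in rad: 0 shut, 1.32 its stop. A flat orange plate 148 x 98 x 8 mm hinged along the case's rear rim; open, it leans over the rear bay, leaving no room there for an upright gripper. Stiff hinge (0.2 N m): the lid stays at any angle and must be pushed all the way down, about 2 N at its free edge.
- lid_hinge (a point): Middle of the lid's hinge axis, at (74, 0, 38) mm in the case's frame; the axis runs along the case's y. The frame turns with the lid: the lid lies from x = 0 to x = -148 mm, inner face at z = 0, outer face at z = 8 mm.
- lid_edge (a point): Middle of the lid's free edge, on its outer face (x = -148 mm, z = 8 mm in the frame of lid_hinge). With the lid shut it is 46 mm above the bench.
- caliper: Small caliper, 51 x 150 x 10 mm, 90 g, lying nearly level across the side rims of the case over the front bay. Origin: middle of its underside. Length along its y (-75 to 75 mm); thick black body x 1 to 26, y 5 to 55, z 0 to 9 mm (grip it across these 25 mm); beam x 6 to 18, z 2 to 5 mm, full length; jaws at y 47 to 63 mm reach out to x = -26 mm.
- free_bench (a point): A free spot on the bench top, right of the case, behind the red glue gun: room for the caliper with its middle here, its length along world y, give or take 45 degrees (only a suggestion). Glue gun: fixed, 165 mm high, world x 0.49 to 0.63, y -0.35 to -0.10 m. A computer tower 0.44 m high stands farther right; its nearest corner is at x 0.34, y -0.29 m.
- heat_sink: Light grey aluminium heat sink with upright fins, 30 (x) x 40 (y) x 22 (z) mm, about 50 g, standing on its base on the bench; can be gripped across x or across y. Origin: centre of its underside.
- board: Small blue circuit board with components, 42 (x) x 55 (y) x 13 (z) mm, about 25 g, lying on the bench; grip it across the 42 mm. It is solid over its full 13 mm height. Origin: centre of its underside.
- tape_roll: Bystander: dark roll of tape, 55 mm across, 19 mm high, lying on the bench. Origin: centre of its underside. It changes places with the heat sink and the board.
- spool: Bystander: white wire spool, 55 mm across, 42 mm high, standing behind the case to the right. Origin: centre of its underside.
- flux_bottle: Bystander: dropper bottle 34 mm across, 105 mm high, standing behind the case to the left. Origin: centre of its underside.

How it is judged:
By the outcome, as a careful person would: the job done as asked, in the order asked, and still so for the second after the job is handed in, with the robot touching nothing.
It also fails if it takes over 72 s, if anything falls off the work surface, if the arm or the gripper's body presses on something with over 40 N, if the wrist force passes 120 N, or if a joint passes its speed limit or range.

## Working session

There is one attempt and no reset: what is moved stays moved. The work goes in short steps, Python scripts to look and compute and a tool call to move; the robot and the scene stay as the last step left them, time stands still between calls to the robot, and variables do not carry over. Pictures are saved under pics/ and viewed, at most 10 in all, crops included, and the job is handed in when it is done.

Besides the shell and the picture viewer there is one more tool, called after "Call:" as a command line: name --argument value ..., lists and objects as JSON in quotes. arm_command: Moves the arm, as the interface text tells. Its arguments: {"type":"object","properties":{"rows":{"type":"array","items":{"type":"object","properties":{"x":{"type":"number"},"y":{"type":"number"},"z":{"type":"number"},"twist":{"type":"number"}}}},"claw":{"type":"number"},"squeeze":{"type":"number"}},"required":["rows"]}

```bash
mkdir -p pics
cat > h.py <<'E'
import numpy as np, cv2
from scipy.spatial.transform import Rotation as R
from cell import monitor, viewer, bot
def cam(n):
    s=monitor.sense(); c=viewer.get_calibration(n); im,d=viewer.get_image(n); return im,d,c
def cloud(d,c):
    v,u=np.mgrid[0:480,0:640]
    P=np.stack([(u-c['cx'])/c['fx']*d,(v-c['cy'])/c['fy']*d,d],-1)
    Rm=R.from_rotvec(np.ravel(c['rvec'])).as_matrix()
    W=(P-np.ravel(c['tvec']))@Rm
    W[d<=0]=np.nan
    return W
def save(n,im): cv2.imwrite('pics/'+n+'.png',im[...,::-1])
E
python3 - <<'E'
from h import *
s=monitor.sense(); print(s)
ims=[]
for n in ['top','side','wrist']:
    im,d,c=cam(n); np.savez(f'{n}0.npz',im=im,d=d,**{k:np.ravel(v) for k,v in c.items()}); ims.append(im)
    print(n,c)
save('top0',ims[0]); save('side0',ims[1])
E
```

```text
{'clock': 0.0, 'joint_positions': array([ 1.04719239e+00,  2.59363255e-01,  1.53609002e+00,  1.50239852e-05,
        1.34799247e+00, -2.02789885e-01]), 'qd': array([-5.29081197e-04, -2.19673320e-04, -2.49843563e-04,  8.51578955e-05,
       -7.43132421e-04, -1.08907446e-03]), 'joint_efforts': array([-5.78287636e-04, -4.46017778e+01, -2.90570426e+01, -5.27459197e-04,
        1.18177998e-02,  2.77155323e-06]), 'eef_pos': array([0.17311335, 0.52144663, 0.20726104]), 'tcp_rot': array([-5.01672887e-01, -3.10059660e+00,  2.71219486e-03]), 'wrist_force': array([ 0.36756854, -0.00142935, -0.32436495]), 'torque': array([0.00181676, 0.00418171, 0.0230588 ]), 'gripper_force': 0.0, 'gripper_width': 0.9993153529103209}
top {'fx': 489.2628748379039, 'fy': 489.2628748379039, 'cx': 315.389454304423, 'cy': 239.00194038568878, 'rvec': array([ 2.11788326, -2.16146959,  0.14280316]), 'tvec': array([0.02072872, 0.63461058, 0.84174278])}
side {'fx': 557.6475272682646, 'fy': 557.6475272682646, 'cx': 313.15149469936523, 'cy': 239.59582925255603, 'rvec': array([ 2.17491723, -0.15055917,  0.06830028]), 'tvec': array([-0.60841735,  0.11751382,  0.99151439])}
wrist {'fx': 389.1255004374055, 'fy': 389.1255004374055, 'cx': 311.3260160334375, 'cy': 237.10018350972186, 'rvec': array([-2.32135061, -1.67862878, -0.27179033]), 'tvec': array([-0.54878676, -0.0410933 ,  0.38163676])}
```

View pics/top0.png

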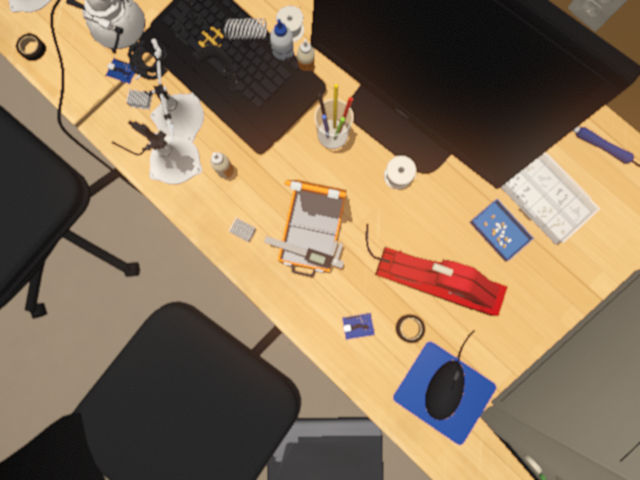

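View pics/side0.png

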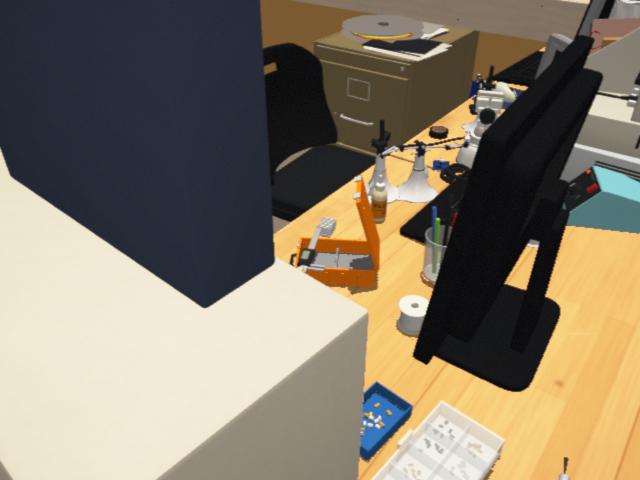

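The top view shows the orange case around (312,230) with the caliper across it at (305,252). The heat sink is at (242,230), the board at (358,326), the tape at (411,328), the bottle at (220,163) and the spool at (400,172). The side view shows the lid standing open at (368,225).

```bash
cat >> h.py <<'E'
def rect(P):  # P Nx2 in m -> centre, sizes, angle of long side
    (c,s,a)=cv2.minAreaRect((P*1000).astype(np.float32)); b=cv2.boxPoints((c,s,a))
    e=[b[1]-b[0],b[2]-b[1]]; l=max(e,key=np.linalg.norm)
    return np.round(c,1),np.round(sorted(s),1),round(np.degrees(np.arctan2(l[1],l[0])),1)
def biggest(m):
    n,l,st,_=cv2.connectedComponentsWithStats(m.astype(np.uint8)); 
    return l==1+np.argmax(st[1:,4]) if n>1 else m
E
python3 - <<'E'
from h import *
z=np.load('top0.npz'); im=z['im'];d=z['d'];c={k:z[k] for k in ['cx','cy','fx','fy','rvec','tvec']}
W=cloud(d,c); hsv=cv2.cvtColor(im,cv2.COLOR_RGB2HSV)
for p in [(312,240),(242,230),(358,326),(411,318),(220,163),(400,172),(280,225),(320,205),(318,258),(285,245),(316,184),(440,280)]:
    print(p,W[p[1],p[0]].round(3),hsv[p[1],p[0]],d[p[1],p[0]].round(3))
def roi(u0,v0,u1,v1):
    m=np.zeros((480,640),bool); m[v0:v1,u0:u1]=1; return m
Z=W[...,2]
for n,r,zl,zh in [('sink',roi(220,210,260,250),.01,.04),('board',roi(335,305,380,345),.007,.03),('tape',roi(390,308,430,348),.01,.04),('bottle',roi(205,145,235,182),.05,.2),('spool',roi(380,150,422,195),.02,.06),('case',roi(262,170,352,280),.025,.2)]:
    m=biggest(r&(Z>zl)&(Z<zh)); P=W[m]; print(n,m.sum(),rect(P[:,:2]),np.nanpercentile(P[:,2],[5,50,95]).round(4))
b=W[roi(200,205,230,250)&(abs(Z)<.02)]; print('bench',np.median(b[:,2]))
crop=cv2.resize(im[160:345,200:440],None,fx=3.3,fy=3.2,interpolation=cv2.INTER_CUBIC); save('crop0',crop[:600,:800])
E
```

```text
(312, 240) [0.639 0.015 0.007] [ 14  21 211] 0.928
(242, 230) [0.659 0.146 0.018] [ 14  33 188] 0.922
(358, 326) [ 0.477 -0.067  0.005] [ 7 88 98] 0.906
(411, 318) [ 0.49  -0.163  0.019] [ 18 106 194] 0.893
(220, 163) [0.772 0.176 0.078] [ 16  61 158] 0.879
(400, 172) [ 0.767 -0.157  0.01 ] [ 16  47 179] 0.941
(280, 225) [ 0.67   0.076 -0.001] [ 18 113 245] 0.941
(320, 205) [ 0.707 -0.002  0.005] [ 10  59 129] 0.939
(318, 258) [0.6   0.004 0.049] [ 26  41 198] 0.88
(285, 245) [0.626 0.063 0.042] [ 15  32 209] 0.892
(316, 184) [0.731 0.005 0.07 ] [ 15 173 202] 0.879
(440, 280) [ 0.551 -0.19   0.142] [  2 194 196] 0.779
sink 313 (array([660.4, 146.3]), array([29.8, 40.6]), np.float32(60.7)) [0.0105 0.0186 0.0232]
board 41 (array([472.5, -48.5]), array([11.5, 15.8]), np.float32(-82.6)) [0.0072 0.0098 0.0126]
tape 429 (array([ 470. , -162.1]), array([50.3, 52.7]), np.float32(88.1)) [0.0143 0.0178 0.0207]
bottle 304 (array([777.4, 180.4]), array([29.9, 33.7]), np.float32(-63.1)) [0.0537 0.0696 0.0961]
spool 636 (array([ 761.8, -153.6]), array([53.1, 53.4]), np.float32(-75.9)) [0.0378 0.0414 0.044 ]
case 1842 (array([661.2,  18.4]), array([149.3, 157.7]), np.float32(-13.6)) [0.034  0.044  0.1829]
bench -0.0003747972144159625
```

View pics/crop0.png

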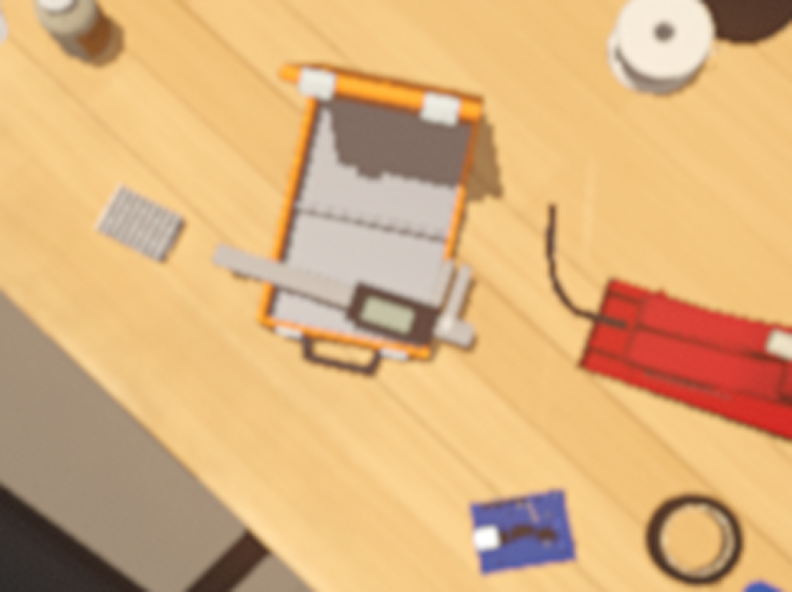

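The crop shows the lid leaning from the hinge at the top. The caliper's black body lies near full-image pixel (318,255), with its jaws on the right (−y) end pointing rearward. The heat sink is at (242,230), turned, and the board lies near (358,326).

Run:
```python
from h import *
z=np.load('top0.npz'); im=z['im'];d=z['d'];c={k:z[k] for k in ['cx','cy','fx','fy','rvec','tvec']}
W=cloud(d,c); hsv=cv2.cvtColor(im,cv2.COLOR_RGB2HSV); H,S,V=[hsv[...,i].astype(int) for i in range(3)]
def roi(u0,v0,u1,v1):
    m=np.zeros((480,640),bool); m[v0:v1,u0:u1]=1; return m
Z=W[...,2]
rm=d*0
# ray cast on plane z=h
Rm=R.from_rotvec(c['rvec']).as_matrix(); C=-Rm.T@c['tvec']; print('cam',C.round(3))
def cast(m,h):
    v,u=np.nonzero(m); r=np.stack([(u-c['cx'])/c['fx'],(v-c['cy'])/c['fy'],np.ones(len(u))],-1)@Rm
    return (C+r*((h-C[2])/r[:,2])[:,None])[:,:2]
b=biggest(roi(335,305,382,345)&(H>105)&(H<135)&(S>60)); b=cv2.morphologyEx(b.astype(np.uint8),cv2.MORPH_CLOSE,np.ones((9,9)))>0
print('board',b.sum(),rect(cast(b,.006)), np.nanpercentile(W[b][:,2],[5,50,95]))
o=roi(262,170,352,276)&(H<20)&(S>170)
rim=o&(Z>.03)&(Z<.042); P=W[rim]; print('rim',rim.sum(),rect(cast(rim,.038)))
lid=o&(Z>.06); print('lid',lid.sum(), W[lid].min(0),W[lid].max(0)); 
# sides of rim: left/right fits
Q=cast(rim,.038); np.savetxt('rim.txt',Q)
cal=roi(262,225,352,275)&(Z>.039)&(Z<.06)&~o; print('cal',rect(W[cal][:,:2]),np.percentile(W[cal][:,2],[5,50,95]))
dark=biggest(cal&(V<110)); dk=cv2.morphologyEx(dark.astype(np.uint8),cv2.MORPH_CLOSE,np.ones((11,11)))>0
print('body',dk.sum(),rect(cast(dk,.048)),np.nanpercentile(W[dk][:,2],[5,50,95]))
# side view
z=np.load('side0.npz'); im=z['im'];d=z['d'];cs={k:z[k] for k in ['cx','cy','fx','fy','rvec','tvec']}
Ws=cloud(d,cs); hs=cv2.cvtColor(im,cv2.COLOR_RGB2HSV)
lid=biggest((hs[...,0]<20)&(hs[...,1]>170)&(Ws[...,2]>.06)&(abs(Ws[...,1])<.2)&(Ws[...,0]<.9)&(Ws[...,0]>.5))
P=Ws[lid]; print('sidelid',lid.sum(),P.min(0).round(3),P.max(0).round(3))
mu=P.mean(0); u,s,vt=np.linalg.svd(P-mu); print(mu.round(3),s.round(3),vt.round(3))
top=P[P[:,2]>P[:,2].max()-.006]; print('edge',top.mean(0), top.min(0),top.max(0))
```

```text
cam [ 0.506 -0.002  0.925]
board 543 (array([476.9, -67.6]), array([37.7, 51.3]), np.float32(-81.4)) [0.00161237 0.0045664  0.00988847]
rim 256 (array([655.3,  14.8]), array([ 97.9, 142.1]), np.float32(-12.9))
lid 272 [ 0.68047121 -0.04511133  0.06718719] [0.73609418 0.0522439  0.1840153 ]
cal (array([611.8,  28.8]), array([ 73.9, 140.8]), np.float32(-83.9)) [0.03988848 0.04362843 0.04830074]
body 132 (array([600.1,   3.1]), array([18.9, 44.5]), np.float32(70.3)) [0.043774   0.04635961 0.04871359]
sidelid 819 [ 0.682 -0.053  0.06 ] [0.742 0.044 0.183]
[ 0.709 -0.02   0.126] [1.106 0.806 0.06 ] [[ 0.278 -0.078 -0.957]
 [ 0.274  0.962  0.001]
 [ 0.921 -0.263  0.289]]
edge [ 0.69348719 -0.00765958  0.17992974] [ 0.68158938 -0.04453611  0.17743372] [0.70851809 0.03824555 0.18334665]
```

```bash
cat >> h.py <<'E'
def go(x,y,z,yaw=None):   # shift in cm in tool axes and twist to reach TCP world pose; yaw (deg) of tool y, mod 180
    s=monitor.sense(); M=R.from_rotvec(s['tcp_rot']).as_matrix()
    dl=M.T@(np.array([x,y,z])-s['eef_pos'])*100
    y0=np.degrees(np.arctan2(M[1,1],M[0,1])); tw=0
    if yaw is not None: tw=-((yaw-y0+90)%180-90)
    print('shift cm',dl.round(2),'twist',round(np.radians(tw),3),'(alt',round(np.radians(tw-np.sign(tw)*180),3),') rows>=',int(max(np.linalg.norm(dl)/4.0,abs(tw)/7.1))+1,'yaw now',y0.round(1),'j6',s['joint_positions'][5].round(2),'pos',s['eef_pos'].round(4),'t',s['clock'].round(2))
E
python3 - <<'E'
from h import *
c=viewer.get_calibration('wrist'); Rm=R.from_rotvec(c['rvec']).as_matrix(); C=-Rm.T@c['tvec']
s=monitor.sense(); M=R.from_rotvec(s['tcp_rot']).as_matrix()
print('M',M.round(3)); print('cam in tool',(M.T@(C-s['eef_pos'])).round(4)); print('cam axes in tool (rows x,y,z)',(Rm@M).round(3))
go(0.60,0.02,0.26,75)
Q=np.loadtxt('rim.txt')
for a in np.arange(-20,-9,1):
    t=np.radians(a); U=Q@np.array([[np.cos(t),-np.sin(t)],[np.sin(t),np.cos(t)]]); print(a,np.percentile(U[:,1],[1,99]).round(4),np.percentile(U[:,0],[1,99]).round(4), sum(np.abs(U[:,1]-U[:,1].max())<.004)+sum(np.abs(U[:,1]-U[:,1].min())<.004))
E
```

```text
M [[-0.949  0.315 -0.001]
 [ 0.315  0.949 -0.001]
 [ 0.    -0.001 -1.   ]]
cam in tool [ 0.0836 -0.0002 -0.1661]
cam axes in tool (rows x,y,z) [[ 0.002  1.     0.001]
 [-0.948  0.002 -0.319]
 [-0.319 -0.     0.948]]Traceback (most recent call last):
  File "<stdin>", line 5, in <module>
  File "h.py", line 26, in go
    print('shift cm',dl.round(2),'twist',round(np.radians(tw),3),'(alt',round(np.radians(tw-np.sign(tw)*180),3),') rows>=',int(max(np.linalg.norm(dl)/4.0,abs(tw)/7.1))+1,'yaw now',y0.round(1),'j6',s['joint_positions'][5].round(2),'pos',s['eef_pos'].round(4),'t',s['clock'].round(2))
                                                                                                                                                                                                                                                                      ^^^^^^^^^^^^^^^^
AttributeError: 'float' object has no attribute 'round'
```

```bash
sed -i "s/s\['clock'\].round(2)/round(float(s['clock']),2)/" h.py
python3 - <<'E'
from h import *
go(0.60,0.02,0.26,75)
Q=np.loadtxt('rim.txt')
for a in np.arange(-20,-9,1):
    t=np.radians(a); U=Q@np.array([[np.cos(t),-np.sin(t)],[np.sin(t),np.cos(t)]]); print(a,np.percentile(U[:,1],[1,99]).round(4),np.percentile(U[:,0],[1,99]).round(4), sum(np.abs(U[:,1]-U[:,1].max())<.004)+sum(np.abs(U[:,1]-U[:,1].min())<.004))
E
```

```text
shift cm [-56.32 -34.15  -5.22] twist -0.059 (alt 3.083 ) rows>= 17 yaw now 71.6 j6 -0.2 pos [0.1732 0.5216 0.2075] t 0.15
-20 [0.1841 0.2924] [0.5371 0.6836] 35
-19 [0.1745 0.2808] [0.5418 0.687 ] 39
-18 [0.1648 0.2692] [0.5463 0.6902] 46
-17 [0.1551 0.2576] [0.5505 0.6931] 56
-16 [0.1453 0.2458] [0.5543 0.6959] 80
-15 [0.1351 0.2339] [0.558  0.6984] 123
-14 [0.1244 0.222 ] [0.5614 0.7008] 166
-13 [0.1132 0.2106] [0.5643 0.7029] 184
-12 [0.1014 0.2001] [0.5669 0.7048] 154
-11 [0.0894 0.1899] [0.5689 0.7065] 114
-10 [0.0772 0.1798] [0.5705 0.7085] 82
```

Call:
arm_command --rows '[{"x":-3.3,"y":-2.0,"z":-5.2},{"x":-6.6,"y":-4.0,"z":-5.2},{"x":-9.9,"y":-6.0,"z":-5.2},{"x":-13.2,"y":-8.0,"z":-5.2},{"x":-16.5,"y":-10.0,"z":-5.2},{"x":-19.8,"y":-12.0,"z":-5.2},{"x":-23.1,"y":-14.0,"z":-5.2},{"x":-26.4,"y":-16.0,"z":-5.2},{"x":-29.7,"y":-18.0,"z":-5.2},{"x":-33.0,"y":-20.0,"z":-5.2},{"x":-36.3,"y":-22.0,"z":-5.2},{"x":-39.6,"y":-24.0,"z":-5.2},{"x":-42.9,"y":-26.0,"z":-5.2},{"x":-46.2,"y":-28.0,"z":-5.2},{"x":-49.5,"y":-30.0,"z":-5.2},{"x":-52.8,"y":-32.0,"z":-5.2,"twist":-0.06},{"x":-56.3,"y":-34.1,"z":-5.2,"twist":-0.06},{"x":-56.3,"y":-34.1,"z":-5.2,"twist":-0.06},{"x":-56.3,"y":-34.1,"z":-5.2,"twist":-0.06}]' --claw 6.0

```text
invalid input
```

Run:
```python
from h import *
s=monitor.sense(); print(s['eef_pos'],s['clock'])
im,d,c=cam('wrist'); np.savez('w1.npz',im=im,d=d,**{k:np.ravel(v) for k,v in c.items()}); save('w1',im)
W=cloud(d,c); Z=W[...,2]; hsv=cv2.cvtColor(im,cv2.COLOR_RGB2HSV); H,S,V=[hsv[...,i].astype(int) for i in range(3)]
o=(H<22)&(S>150)&(W[...,0]<.76)&(W[...,0]>.55)&(abs(W[...,1]-.01)<.1)
rim=o&(Z>.034)&(Z<.041); print('rim',rim.sum(),rect(W[rim][:,:2]))
np.savetxt('rim1.txt',W[rim])
for a in np.arange(-16,-9,.5):
    t=np.radians(a); U=W[rim][:,:2]@np.array([[np.cos(t),-np.sin(t)],[np.sin(t),np.cos(t)]]); lo,hi=np.percentile(U[:,1],[1,99]); print(a,lo.round(4),hi.round(4),np.percentile(U[:,0],[0.5,99.5]).round(4),((U[:,1]<lo+.004)|(U[:,1]>hi-.004)).sum())
lid=o&(Z>.06); print('lid',lid.sum())
if lid.sum()>50:
    P=W[lid]; print(P.min(0).round(3),P.max(0).round(3))
    mu=P.mean(0);_,sv,vt=np.linalg.svd(P-mu,full_matrices=False); print(mu.round(3),sv.round(3),vt[2].round(3))
```

```text
[0.17321536 0.52158261 0.20747726] 0.15
rim 0 (array([0., 0.]), array([0., 0.]), np.float32(0.0))Traceback (most recent call last):
  File "<stdin>", line 9, in <module>
    return _quantile_unchecked(
        a, q, axis, out, overwrite_input, method, keepdims, weights)
    return _ureduce(a,
                    func=_quantile_ureduce_func,
    ...<5 lines>...
                    overwrite_input=overwrite_input,
                    method=method)
    r = func(a, **kwargs)
    result = _quantile(arr,
                       quantiles=q,
    ...<2 lines>...
                       out=out,
                       weights=wgt)
    slices_having_nans = np.isnan(arr[-1, ...])
                                  ~~~^^^^^^^^^
IndexError: index -1 is out of bounds for axis 0 with size 0
```

View pics/w1.png

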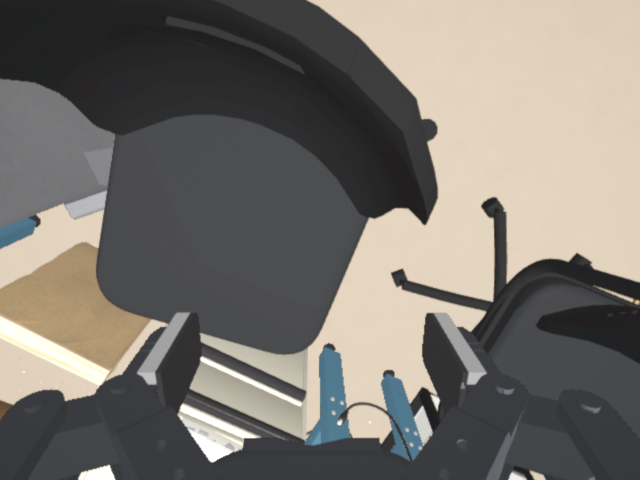

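The picture shows only chairs and floor, with the fingers at (170,360) and (455,360), because the move was refused. I'll retry with all the row fields filled in.

Call:
arm_command --rows '[{"x":-3.3,"y":-2.0,"z":-5.2,"twist":0.0},{"x":-6.6,"y":-4.0,"z":-5.2,"twist":0.0},{"x":-9.9,"y":-6.0,"z":-5.2,"twist":0.0},{"x":-13.2,"y":-8.0,"z":-5.2,"twist":0.0},{"x":-16.5,"y":-10.0,"z":-5.2,"twist":0.0},{"x":-19.8,"y":-12.0,"z":-5.2,"twist":0.0},{"x":-23.1,"y":-14.0,"z":-5.2,"twist":0.0},{"x":-26.4,"y":-16.0,"z":-5.2,"twist":0.0},{"x":-29.7,"y":-18.0,"z":-5.2,"twist":0.0},{"x":-33.0,"y":-20.0,"z":-5.2,"twist":0.0},{"x":-36.3,"y":-22.0,"z":-5.2,"twist":0.0},{"x":-39.6,"y":-24.0,"z":-5.2,"twist":0.0},{"x":-42.9,"y":-26.0,"z":-5.2,"twist":0.0},{"x":-46.2,"y":-28.0,"z":-5.2,"twist":0.0},{"x":-49.5,"y":-30.0,"z":-5.2,"twist":0.0},{"x":-52.8,"y":-32.0,"z":-5.2,"twist":-0.06},{"x":-56.3,"y":-34.1,"z":-5.2,"twist":-0.06},{"x":-56.3,"y":-34.1,"z":-5.2,"twist":-0.06},{"x":-56.3,"y":-34.1,"z":-5.2,"twist":-0.06}]' --claw 6.0 --squeeze 40

```text
clock: 1.78
eef_pos: [0.6008, 0.0188, 0.2587]
tcp_rot: [-0.414, -3.112, 0.0]
wrist_force: [-0.2, 1.0, -1.2]
gripper_width: 0.703
gripper_force: 0.0
```

```bash
cat > m1.py <<'E'
from h import *
s=monitor.sense(); print(s['eef_pos'],s['clock'])
im,d,c=cam('wrist'); np.savez('w1.npz',im=im,d=d,**{k:np.ravel(v) for k,v in c.items()}); save('w1b',im)
W=cloud(d,c); Z=W[...,2]; hsv=cv2.cvtColor(im,cv2.COLOR_RGB2HSV); H,S,V=[hsv[...,i].astype(int) for i in range(3)]
o=(H<22)&(S>150)&(W[...,0]<.76)&(W[...,0]>.55)&(abs(W[...,1]-.01)<.1)
rim=o&(Z>.034)&(Z<.041); print('rim',rim.sum(),rect(W[rim][:,:2]))
for a in np.arange(-16,-9,.5):
    t=np.radians(a); U=W[rim][:,:2]@np.array([[np.cos(t),-np.sin(t)],[np.sin(t),np.cos(t)]]); lo,hi=np.percentile(U[:,1],[1,99]); print(a,lo.round(4),hi.round(4),np.percentile(U[:,0],[0.5,99.5]).round(4),((U[:,1]<lo+.004)|(U[:,1]>hi-.004)).sum())
lid=o&(Z>.06); print('lid',lid.sum())
if lid.sum()>50:
    P=W[lid]; print(P.min(0).round(3),P.max(0).round(3))
    mu=P.mean(0);_,sv,vt=np.linalg.svd(P-mu,full_matrices=False); print(mu.round(3),sv.round(3),vt[2].round(3))
cal=(Z>.0385)&(Z<.06)&~o&(W[...,0]>.5)&(W[...,0]<.66)&(abs(W[...,1]-.02)<.13)&(W[...,0]>0.54); cal=biggest(cal)
print('cal',cal.sum(),rect(W[cal][:,:2]),np.percentile(W[cal][:,2],[5,50,95]))
dk=biggest(cal&(V<100)); print('body',dk.sum(),rect(W[dk][:,:2]),np.percentile(W[dk][:,2],[5,50,95]))
E
python3 m1.py
```

```text
[0.60084343 0.01877017 0.25872889] 1.7833
rim 1442 (array([658.3,  13.9]), array([ 98.1, 148.1]), np.float32(-13.3))
-16.0 0.1448 0.2456 [0.5536 0.7034] 402
-15.5 0.1399 0.2396 [0.5556 0.7048] 494
-15.0 0.1349 0.2337 [0.5575 0.7063] 590
-14.5 0.1294 0.2277 [0.5595 0.7076] 671
-14.0 0.1241 0.2218 [0.5612 0.7089] 757
-13.5 0.1186 0.2159 [0.5629 0.7105] 822
-13.0 0.1128 0.2103 [0.5644 0.7119] 805
-12.5 0.1068 0.2053 [0.5654 0.7134] 703
-12.0 0.101 0.2002 [0.5665 0.7148] 629
-11.5 0.0949 0.1951 [0.5674 0.7164] 543
-11.0 0.0888 0.19 [0.5683 0.7179] 471
-10.5 0.0827 0.1849 [0.5691 0.7194] 421
-10.0 0.0766 0.1797 [0.5699 0.7209] 374
-9.5 0.0705 0.1745 [0.5707 0.7223] 336
lid 1372
[ 0.594 -0.048  0.06 ] [0.735 0.051 0.299]
[0.695 0.003 0.168] [1.34  1.173 0.23 ] [-0.914  0.207 -0.348]
cal 2727 (array([610.6,  30.1]), array([ 50.3, 146.7]), np.float32(85.0)) [0.04085783 0.0441741  0.04828854]
body 1742 (array([599. ,  -1.4]), array([41.5, 79.6]), np.float32(-84.8)) [0.04255571 0.04652365 0.04851033]
```

View pics/w1b.png

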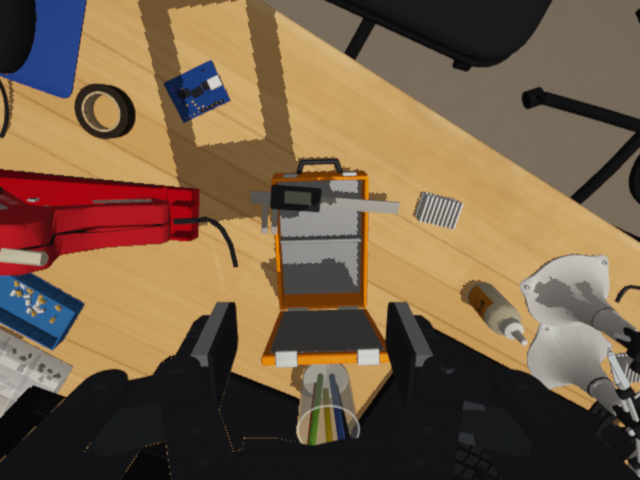

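The wrist view shows the caliper at (252–398, 190–215), with its body at (297,198) and jaws at (267,215). The case spans (275–370, 170–310), the heat sink is at (438,210), the board at (197,92) and the tape at (104,110). The caliper's L-shape biases the area rectangle, so I'll fit the beam itself.

Run:
```python
from h import *
z=np.load('w1.npz'); im=z['im'];d=z['d'];c={k:z[k] for k in ['cx','cy','fx','fy','rvec','tvec']}
W=cloud(d,c); Z=W[...,2]; hsv=cv2.cvtColor(im,cv2.COLOR_RGB2HSV); H,S,V=[hsv[...,i].astype(int) for i in range(3)]
roi=np.zeros((480,640),bool); roi[180:240,240:405]=1
cal=biggest(roi&(Z>.0395)&(Z<.06)&(S<110)); 
v,u=np.nonzero(cal); 
b=cal.copy(); b[:,:326]=0; P=W[b]; mu=P[:,:2].mean(0); _,sv,vt=np.linalg.svd(P[:,:2]-mu,full_matrices=False); a=vt[0]*np.sign(-vt[0][1])
print('beam',b.sum(),mu.round(4),np.degrees(np.arctan2(a[1],a[0])).round(2),sv.round(3),P[:,2].mean().round(4))
yc=a; xc=np.array([a[1],-a[0]])  # x_cal = y_cal rotated -90
U=np.stack([(W[cal][:,:2]-mu)@xc,(W[cal][:,:2]-mu)@yc],-1)*1000
print('cal ext',np.percentile(U,[0.5,99.5],axis=0).round(1))
# beam mid x=12 ; y: extents -75..75
y0=np.percentile(U[:,1],[.3,99.7]).mean(); O=mu-xc*.012+yc*y0/1000; print('origin',O.round(4),'bodycentre',(O+xc*.0135+yc*.03).round(4))
m=cal&(V<90); Ub=np.stack([(W[m][:,:2]-O)@xc,(W[m][:,:2]-O)@yc],-1)*1000; print('dark body ext (exp 1..26, 5..55)',np.percentile(Ub,[2,98],axis=0).round(1),W[m][:,2].mean())
# sink & board
m=biggest((Z>.008)&(Z<.03)&(W[...,1]>.10)&(W[...,1]<.2)&(W[...,0]>.6)&(W[...,0]<.7)); m2=W[m]; print('sink',m.sum(),rect(m2[m2[:,2]>.018][:,:2]),np.percentile(m2[:,2],[5,50,95]))
bm=(H>105)&(H<130)&(S>110)&(W[...,0]>.42)&(W[...,0]<.54)&(W[...,1]>-.13)&(W[...,1]<0); print('board',bm.sum(),rect(W[biggest(bm)][:,:2]),np.percentile(W[bm][:,2],[5,50,95]))
ly=biggest((H<22)&(S>120)&(Z>.15)&(Z<.2)&(abs(W[...,1])<.1)&(W[...,0]<.74)); print('lidtop',ly.sum(),W[ly].min(0).round(4),W[ly].max(0).round(4),rect(W[ly][:,:2]))
e=O+xc*.0135+yc*.03; go(e[0],e[1],0.10,np.degrees(np.arctan2(xc[1],xc[0])))
```

```text
beam 865 [0.6245 0.0648] -109.83 [0.631 0.105] 0.0419
cal ext [[-36.  -36.3]
 [ 13.5 110.6]]
origin [0.6231 0.0256] bodycentre [0.6002 0.002 ]
dark body ext (exp 1..26, 5..55) [[-11.5  -2.8]
 [ 25.4  71.6]] 0.04602406907017965
sink 1144 (array([660.2, 146. ]), array([30.2, 40.3]), np.float32(61.1)) [0.01225357 0.01940092 0.02288152]
board 1722 (array([475.8, -68.3]), array([40.6, 53.8]), np.float32(-81.5)) [0.00361873 0.0050303  0.00822376]
lidtop 741 [ 0.6849 -0.016   0.1735] [0.7029 0.0275 0.1835] (array([693.9,   5.5]), array([ 8.3, 44. ]), np.float32(76.1))
shift cm [-0.53 -1.76 15.91] twist -1.487 (alt 1.654 ) rows>= 13 yaw now 74.9 j6 -1.46 pos [0.6    0.0203 0.2592] t 1.83
```

Call:
arm_command --rows '[{"x":-0.1,"y":-0.2,"z":1.4,"twist":0.118},{"x":-0.1,"y":-0.4,"z":2.8,"twist":0.236},{"x":-0.2,"y":-0.6,"z":4.2,"twist":0.354},{"x":-0.2,"y":-0.8,"z":5.6,"twist":0.472},{"x":-0.3,"y":-1.0,"z":7.0,"twist":0.59},{"x":-0.3,"y":-1.2,"z":8.4,"twist":0.708},{"x":-0.4,"y":-1.4,"z":9.8,"twist":0.826},{"x":-0.4,"y":-1.6,"z":11.2,"twist":0.944},{"x":-0.5,"y":-1.76,"z":12.6,"twist":1.062},{"x":-0.53,"y":-1.76,"z":14.0,"twist":1.18},{"x":-0.53,"y":-1.76,"z":15.4,"twist":1.298},{"x":-0.53,"y":-1.76,"z":16.8,"twist":1.416},{"x":-0.53,"y":-1.76,"z":18.2,"twist":1.534},{"x":-0.53,"y":-1.76,"z":19.6,"twist":1.654},{"x":-0.53,"y":-1.76,"z":19.9,"twist":1.654},{"x":-0.53,"y":-1.76,"z":19.9,"twist":1.654},{"x":-0.53,"y":-1.76,"z":19.9,"twist":1.654}]' --claw 4.0 --squeeze 40

```text
clock: 3.25
eef_pos: [0.6007, 0.0033, 0.0619]
tcp_rot: [2.564, 1.814, 0.001]
wrist_force: [-0.3, -0.2, -0.9]
gripper_width: 0.469
gripper_force: 0.0
```

Run:
```python
from h import *
s=monitor.sense(); M=R.from_rotvec(s['tcp_rot']).as_matrix()
im,d,c=cam('wrist'); W=cloud(d,c); T=(W-s['eef_pos'])@M*1000  # tool frame mm
f=(d>0)&(abs(T[...,0])<14)&(abs(T[...,1])<45)&(T[...,2]>-60)&(T[...,2]<12)
hsv=cv2.cvtColor(im,cv2.COLOR_RGB2HSV)
for sgn in (-1,1):
    g=f&(sgn*T[...,1]>14); P=T[g]; print(sgn,g.sum(),'tipz',np.percentile(P[:,2],[50,90,98,100]).round(1) if len(P) else '', 'y',np.percentile(sgn*P[:,1],[1,50]).round(1),'x',np.percentile(P[:,0],[1,99]).round(1))
b=(d>0)&(abs(T[...,0])<40)&(abs(T[...,1])<20)&(W[...,2]>.043)&(W[...,2]<.052); print('body in tool',b.sum(),rect(T[b][:,:2]/1000),W[b][:,2].mean())
go(0.600,0.002,0.040,-19.8); save('w2',im)
```

```text
-1 2239 tipz [-46.3 -32.8 -28.  -25. ] y [21.1 23.7] x [-10.7  11.1]
1 2229 tipz [-46.3 -32.8 -28.  -24.1] y [18.5 21.1] x [-10.8  11.2]
body in tool 5193 (array([0., 4.]), array([32.1, 79.9]), np.float32(0.2)) 0.04645382447621583
shift cm [-0.14 -0.08  2.23] twist 0.005 (alt -3.136 ) rows>= 1 yaw now -19.5 j6 0.16 pos [0.6012 0.003  0.0623] t 3.3
```

View pics/w2.png

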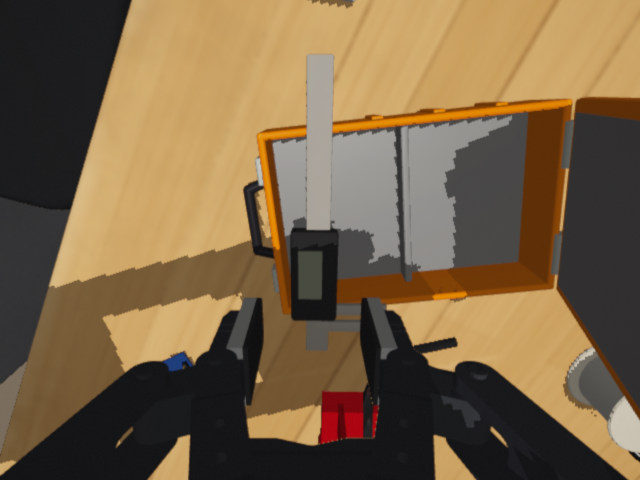

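The wrist view shows the caliper body at (313,275), centred between the fingers at (250,320) and (373,320). I'll lower to just above rim height and close.

Call:
arm_command --rows '[{"x":-0.1,"y":0.05,"z":1.2,"twist":0.0},{"x":-0.1,"y":0.05,"z":2.2,"twist":0.0},{"x":-0.1,"y":0.05,"z":2.2,"twist":0.0}]' --claw 4.0 --squeeze 40

```text
clock: 3.55
eef_pos: [0.5992, 0.0015, 0.0368]
tcp_rot: [-2.566, -1.808, 0.004]
wrist_force: [-1.0, 0.2, -1.0]
gripper_width: 0.473
gripper_force: 0.0
```

```bash
cat >> h.py <<'E'
def tips():
    s=monitor.sense(); M=R.from_rotvec(s['tcp_rot']).as_matrix()
    im,d,c=cam('wrist'); W=cloud(d,c); T=(W-s['eef_pos'])@M*1000
    V=im.max(-1)
    for sgn in (-1,1):
        y=sgn*T[...,1]; h=s['gripper_width']*42.5
        g=(d>0)&(abs(T[...,0])<11.5)&(y>h-3)&(y<h+16)&(T[...,2]>-60)&(T[...,2]<25)
        zz=np.histogram(T[g][:,2],bins=np.arange(-60,26,5)); print(sgn,zz[0])
    return im,d,W,T
E
python3 - <<'E'
from h import *
im,d,W,T=tips(); np.savez('w3.npz',T=T,W=W); go(0.600,0.002,0.040,-19.8)
side,_,_=cam('side'); save('s3',cv2.resize(side[170:320,240:440],None,fx=4,fy=4,interpolation=cv2.INTER_CUBIC))
E
```

```text
-1 [388 434 399 340 317 248  94   3   0   0   0 188 124  12   1 163 169]
1 [392 436 395 338 316 243 100   1   0   0   0   0   0   0   0   0   0]
shift cm [ 0.06  0.03 -0.25] twist 0.002 (alt -3.14 ) rows>= 1 yaw now -19.7 j6 0.16 pos [0.5995 0.0015 0.0375] t 3.6
```

View pics/s3.png

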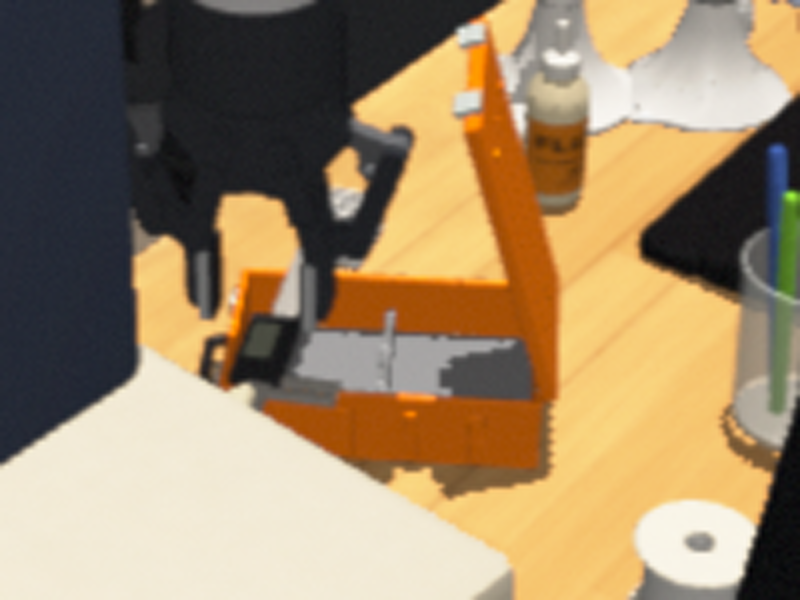

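The side crop shows the fingertips at (207,310) and (312,325), about 26 mm above the rim. That agrees with the wrist depth, so I'll test by closing here.

Call:
arm_command --rows '[{"x":0.0,"y":0.0,"z":-0.1,"twist":0.0},{"x":0.0,"y":0.0,"z":-0.1,"twist":0.0},{"x":0.0,"y":0.0,"z":-0.1,"twist":0.0},{"x":0.0,"y":0.0,"z":-0.1,"twist":0.0}]' --claw 1.8 --squeeze 30

```text
clock: 3.98
eef_pos: [0.6012, 0.0013, 0.0405]
tcp_rot: [2.568, 1.808, 0.001]
wrist_force: [-0.7, -0.3, 0.2]
gripper_width: 0.21
gripper_force: 0.0
```

Run:
```python
from h import *
im,d,W,T=tips(); s=monitor.sense(); print(s['gripper_width'],s['gripper_force'],s['wrist_force'],s['eef_pos'])
```

```text
-1 [267 374 323 306 282 228 104   9   0   0 620  12 274 156  63  53  53]
1 [277 345 336 306 280 230 102  10   0   0 359  14   0   0   0   0   0]
0.20853281147783917 0.0 [-0.53710263  0.19403344 -0.20188333] [0.60109113 0.00128522 0.04039683]
```

Closing met nothing, so the real fingertips end about 25 mm behind the reported TCP, as both views showed. From here I use tip z = eef z + 25 mm.

Call:
arm_command --rows '[{"x":0.0,"y":0.05,"z":0.0,"twist":0.0},{"x":0.0,"y":0.05,"z":0.0,"twist":0.0},{"x":0.0,"y":0.05,"z":0.0,"twist":0.0},{"x":0.0,"y":0.05,"z":1.2,"twist":0.0},{"x":0.0,"y":0.05,"z":2.2,"twist":0.0},{"x":0.0,"y":0.05,"z":2.5,"twist":0.0},{"x":0.0,"y":0.05,"z":2.5,"twist":0.0},{"x":0.0,"y":0.05,"z":2.5,"twist":0.0}]' --claw 4.2 --squeeze 40

```text
clock: 4.7
eef_pos: [0.6008, 0.0013, 0.0143]
tcp_rot: [-2.568, -1.808, 0.002]
wrist_force: [0.3, 0.2, 0.2]
gripper_width: 0.494
gripper_force: 0.0
```

Call:
arm_command --rows '[{"x":0.0,"y":0.0,"z":0.0,"twist":0.0},{"x":0.0,"y":0.0,"z":0.0,"twist":0.0},{"x":0.0,"y":0.0,"z":0.0,"twist":0.0},{"x":0.0,"y":0.0,"z":0.0,"twist":0.0},{"x":0.0,"y":0.0,"z":0.0,"twist":0.0}]' --claw 1.5 --squeeze 40

```text
clock: 5.12
eef_pos: [0.6017, 0.0011, 0.0155]
tcp_rot: [2.568, 1.808, 0.001]
wrist_force: [0.3, -0.3, 1.3]
gripper_width: 0.268
gripper_force: 39.8
```

Call:
arm_command --rows '[{"x":0,"y":0,"z":-2.0,"twist":0},{"x":0,"y":0,"z":-5.5,"twist":0},{"x":0,"y":0,"z":-9.0,"twist":0},{"x":0,"y":0,"z":-12.5,"twist":0},{"x":0,"y":0,"z":-16.0,"twist":0},{"x":0,"y":0,"z":-18.5,"twist":0},{"x":-2.6,"y":2.5,"z":-18.5,"twist":-0.05},{"x":-5.2,"y":5.0,"z":-18.5,"twist":-0.1},{"x":-7.8,"y":7.5,"z":-18.5,"twist":-0.15},{"x":-10.4,"y":10.1,"z":-18.5,"twist":-0.2},{"x":-13.0,"y":12.7,"z":-18.5,"twist":-0.25},{"x":-15.6,"y":15.2,"z":-18.5,"twist":-0.3},{"x":-18.2,"y":17.7,"z":-18.5,"twist":-0.344},{"x":-18.2,"y":17.7,"z":-18.5,"twist":-0.344},{"x":-18.2,"y":17.7,"z":-15,"twist":-0.344},{"x":-18.2,"y":17.7,"z":-11.5,"twist":-0.344},{"x":-18.2,"y":17.7,"z":-8,"twist":-0.344},{"x":-18.2,"y":17.7,"z":-5,"twist":-0.344},{"x":-18.2,"y":17.7,"z":-3,"twist":-0.344},{"x":-18.2,"y":17.7,"z":-3,"twist":-0.344}]' --claw 1.5 --squeeze 40

```text
clock: 6.78
eef_pos: [0.7024, -0.2277, 0.0382]
tcp_rot: [-2.214, -2.213, 0.006]
wrist_force: [-0.7, 0.9, -1.4]
gripper_width: 0.268
gripper_force: 39.7
```

Run:
```python
from h import *
im,d,W,T=tips(); go(0.705,-0.23,-0.0215,0)
# lowest caliper points beneath tool: grey/black points near tool, z>0.02
z=W[...,2]; m=(T[...,0]>12)&(T[...,0]<120)&(abs(T[...,1])<40)&(T[...,2]>-45)&(T[...,2]<10)&(z>.012)
print('cal heights z',np.nanpercentile(z[m],[2,25,50,75,98]).round(4),m.sum(), 'toolx',np.percentile(T[m][:,0],[2,98]).round(0),'tooly',np.percentile(T[m][:,1],[2,98]).round(0))
for lo in range(15,120,15):
    k=m&(T[...,0]>lo)&(T[...,0]<lo+15)
    if k.sum()>10: print(lo,np.nanmedian(z[k]).round(4))
```

```text
-1 [289 367 327 314 285 752  61   0   0   0   0   0   0   0   0   0   0]
1 [275 356 331 317 272 424  60   0   0   0   0   0   0   0   0   0   0]
shift cm [-0.16  0.12  6.3 ] twist -0.0 (alt 3.141 ) rows>= 2 yaw now -0.0 j6 -0.46 pos [ 0.7042 -0.2286  0.0415] t 6.83
cal heights z [0.0415 0.0641 0.0649 0.0658 0.0703] 11657 toolx [ 14. 104.] tooly [-11.  39.]
15 0.0689
30 0.0653
45 0.065
60 0.0644
75 0.0643
90 0.0644
105 0.0639
```

Call:
arm_command --rows '[{"x":0,"y":0,"z":2.5,"twist":0},{"x":0,"y":0,"z":5,"twist":0},{"x":0,"y":0,"z":6.2,"twist":0},{"x":0,"y":0,"z":6.6,"twist":0},{"x":0,"y":0,"z":6.7,"twist":0},{"x":0,"y":0,"z":6.7,"twist":0},{"x":0,"y":0,"z":6.7,"twist":0}]' --claw 1.5 --squeeze 40

```text
clock: 7.42
eef_pos: [0.7068, -0.2296, -0.0206]
tcp_rot: [2.221, 2.222, 0.0]
wrist_force: [-3.2, 2.2, -0.9]
gripper_width: 0.266
gripper_force: 40.0
```

Call:
arm_command --rows '[{"x":0,"y":0,"z":0.0,"twist":0},{"x":0,"y":0,"z":0.0,"twist":0},{"x":0,"y":0,"z":0.0,"twist":0},{"x":0,"y":0,"z":0.0,"twist":0}]' --claw 4.4 --squeeze 40

```text
clock: 7.75
eef_pos: [0.7065, -0.2287, -0.02]
tcp_rot: [-2.22, -2.222, -0.001]
wrist_force: [-7.7, 7.2, 2.6]
gripper_width: 0.517
gripper_force: 0.0
```

Released, but a sideways force of about 10 N suggests the wrist is brushing the monitor. I'll lift and back away toward −x/+y.

Call:
arm_command --rows '[{"x":0.2,"y":-0.2,"z":-0.8,"twist":0},{"x":0.4,"y":-0.4,"z":-2.0,"twist":0},{"x":1.0,"y":-1.0,"z":-3.5,"twist":0},{"x":1.5,"y":-1.0,"z":-5.5,"twist":0},{"x":2.0,"y":-1.0,"z":-8.0,"twist":0}]' --claw 4.4 --squeeze 40

```text
clock: 8.17
eef_pos: [0.6966, -0.2101, 0.06]
tcp_rot: [2.221, 2.22, 0.0]
wrist_force: [1.2, -0.1, -0.4]
gripper_width: 0.516
gripper_force: 0.0
```

Run:
```python
from h import *
s=monitor.sense(); print(s['wrist_force'].round(1),s['eef_pos'].round(3))
im,d,c=cam('top'); save('t4',im); W=cloud(d,c); Z=W[...,2]
m=(Z>.003)&(Z<.016)&(W[...,0]>.66)&(W[...,0]<.75)&(W[...,1]>-.33)&(W[...,1]<-.1); print('cal?',m.sum())
# near-tool obstacles
for zl in (.05,.1,.15,.2,.3,.4):
    k=(Z>zl)&(Z<zl+.05)&(W[...,0]>.72)&(W[...,0]<.95)&(abs(W[...,1]+.25)<.2)
    if k.sum()>5: P=W[k]; i=np.argmin(P[:,0]-P[:,1]); print(zl,k.sum(),P[i].round(3))
go(0.66,0.146,0.14,-29)
```

```text
[ 1.2 -0.1 -0.4] [ 0.697 -0.21   0.06 ]
cal? 380
0.05 407 [ 0.823 -0.05   0.073]
0.1 2143 [ 0.848 -0.051  0.112]
0.15 2371 [ 0.851 -0.054  0.152]
0.2 2755 [ 0.944 -0.057  0.202]
0.3 3053 [ 0.919 -0.103  0.301]
0.4 5858 [ 0.72  -0.152  0.437]
shift cm [35.61 -3.95 -7.46] twist 0.506 (alt -2.635 ) rows>= 10 yaw now 0.0 j6 -0.44 pos [ 0.7004 -0.2105  0.0674] t 8.22
```

Call:
arm_command --rows '[{"x":0,"y":0,"z":-3.5,"twist":-0.12},{"x":0,"y":0,"z":-7,"twist":-0.24},{"x":0,"y":0,"z":-10.5,"twist":-0.36},{"x":0,"y":0,"z":-14,"twist":-0.48},{"x":1,"y":-0.2,"z":-15,"twist":-0.6},{"x":3.5,"y":-0.6,"z":-15,"twist":-0.72},{"x":6,"y":-1,"z":-15,"twist":-0.84},{"x":8.5,"y":-1.4,"z":-15,"twist":-0.96},{"x":11,"y":-1.8,"z":-15,"twist":-1.08},{"x":13.5,"y":-2.2,"z":-15,"twist":-1.2},{"x":16,"y":-2.6,"z":-15,"twist":-1.32},{"x":18.5,"y":-3,"z":-15,"twist":-1.44},{"x":21,"y":-3.4,"z":-15,"twist":-1.56},{"x":23.5,"y":-3.8,"z":-15,"twist":-1.68},{"x":26,"y":-4.1,"z":-15,"twist":-1.8},{"x":28.5,"y":-4.4,"z":-15,"twist":-1.92},{"x":31,"y":-4.7,"z":-15,"twist":-2.04},{"x":33,"y":-5,"z":-13,"twist":-2.16},{"x":33.5,"y":-5.2,"z":-10,"twist":-2.28},{"x":33.5,"y":-5.2,"z":-7,"twist":-2.4}]' --claw 5.5 --squeeze 50

```text
clock: 9.88
eef_pos: [0.6464, 0.1275, 0.1311]
tcp_rot: [-1.274, 2.863, -0.004]
wrist_force: [-0.0, -0.2, -1.4]
gripper_width: 0.648
gripper_force: 0.0
```

Run:
```python
from h import *
s=monitor.sense(); M=R.from_rotvec(s['tcp_rot']).as_matrix()
im,d,c=cam('wrist'); W=cloud(d,c); Z=W[...,2]
m=biggest((Z>.008)&(Z<.03)&(W[...,1]>.10)&(W[...,1]<.2)&(W[...,0]>.6)&(W[...,0]<.72)); m2=W[m]
print('sink',m.sum(),rect(m2[m2[:,2]>.018][:,:2]),np.percentile(m2[:,2],[5,50,95]))
go(0.6486,0.125,0.03,151)
im,d,c=cam('top'); W=cloud(d,c); Z=W[...,2]
m=biggest((Z>.003)&(Z<.016)&(W[...,0]>.66)&(W[...,0]<.76)&(W[...,1]>-.33)&(W[...,1]<-.1)); print('cal',m.sum(),W[m].min(0).round(3),W[m].max(0).round(3),np.percentile(Z[m],[5,50,95]).round(4)); save('t5',im)
```

```text
sink 2102 (array([659.9, 146.3]), array([30. , 39.8]), np.float32(61.5)) [0.0128123  0.01963996 0.02272692]
shift cm [-0.37 -0.59  9.29] twist -0.221 (alt 2.921 ) rows>= 3 yaw now 138.3 j6 -2.39 pos [0.6422 0.1262 0.123 ] t 9.93
cal 679 [ 0.692 -0.272  0.003] [ 0.745 -0.123  0.014] [0.0035 0.0065 0.0105]
```

Call:
arm_command --rows '[{"x":0,"y":0,"z":3,"twist":-0.11},{"x":0,"y":0,"z":6,"twist":-0.21},{"x":0,"y":0,"z":7,"twist":-0.21},{"x":0,"y":0,"z":7,"twist":-0.21},{"x":0,"y":0,"z":7,"twist":-0.21}]' --claw 5.0 --squeeze 50

```text
clock: 10.4
eef_pos: [0.6459, 0.1248, 0.06]
tcp_rot: [-1.552, 2.729, -0.002]
wrist_force: [0.2, 0.6, 1.5]
gripper_width: 0.588
gripper_force: 0.0
```

Run:
```python
from h import *
go(0.6485,0.1252,-0.013,151.5)
im,d,W,T=tips()
Z=W[...,2]; m=biggest((Z>.017)&(Z<.025)&(W[...,1]>.10)&(W[...,1]<.2)&(W[...,0]>.6)&(W[...,0]<.72)); print('sink in tool',rect(T[m][:,:2]/1000), np.percentile(T[m],[1,99],axis=0).round(1))
```

```text
shift cm [-0.16 -0.19  7.3 ] twist -0.039 (alt 3.102 ) rows>= 2 yaw now 149.2 j6 -2.58 pos [0.6459 0.1248 0.06  ] t 10.4
-1 [394 400 355 305 304 206  65   0   0   0   0   0   0   0   0   0   0]
1 [374 375 339 311 255 198  69   0   0   0   0   0   0   0   0   0   0]
sink in tool (array([-25.8,  -1. ]), array([30.1, 40.6]), np.float32(-2.5)) [[-44.9 -15.8  36.9]
 [ -5.6  13.9  43. ]]
```

Call:
arm_command --rows '[{"x":-0.2,"y":-0.1,"z":3,"twist":-0.04},{"x":-0.2,"y":-0.1,"z":6,"twist":-0.04},{"x":-0.2,"y":-0.1,"z":7.3,"twist":-0.04},{"x":-0.2,"y":-0.1,"z":7.3,"twist":-0.04},{"x":-0.2,"y":-0.1,"z":7.3,"twist":-0.04}]' --claw 5.0 --squeeze 50

```text
clock: 10.87
eef_pos: [0.6471, 0.1263, -0.0139]
tcp_rot: [-1.612, 2.696, -0.001]
wrist_force: [0.2, -0.3, -0.1]
gripper_width: 0.586
gripper_force: 0.0
```

Call:
arm_command --rows '[{"x":0,"y":0,"z":0,"twist":0},{"x":0,"y":0,"z":0,"twist":0},{"x":0,"y":0,"z":0,"twist":0},{"x":0,"y":0,"z":0,"twist":0},{"x":0,"y":0,"z":0,"twist":0}]' --claw 2.0 --squeeze 50

```text
clock: 11.28
eef_pos: [0.6485, 0.1263, -0.0121]
tcp_rot: [-1.612, 2.692, -0.004]
wrist_force: [0.3, 0.3, 6.8]
gripper_width: 0.317
gripper_force: 48.7
```

Call:
arm_command --rows '[{"x":0,"y":0,"z":-1.5,"twist":0},{"x":0,"y":0,"z":-4,"twist":0},{"x":0,"y":0,"z":-7.5,"twist":0},{"x":2,"y":-0.6,"z":-7.5,"twist":0.1},{"x":4,"y":-1.3,"z":-7.5,"twist":0.2},{"x":6,"y":-2,"z":-7.5,"twist":0.3},{"x":8,"y":-2.6,"z":-7.5,"twist":0.42},{"x":10.2,"y":-3.3,"z":-7.5,"twist":0.54},{"x":10.2,"y":-3.3,"z":-7.5,"twist":0.66},{"x":10.2,"y":-3.3,"z":-7.5,"twist":0.78},{"x":10.2,"y":-3.3,"z":-7.5,"twist":0.9},{"x":10.2,"y":-3.3,"z":-7.5,"twist":1.02},{"x":10.2,"y":-3.3,"z":-7.5,"twist":1.14},{"x":10.2,"y":-3.3,"z":-7.5,"twist":1.26},{"x":10.2,"y":-3.3,"z":-7.5,"twist":1.312},{"x":10.2,"y":-3.3,"z":-7.5,"twist":1.312},{"x":10.2,"y":-3.3,"z":-7.5,"twist":1.312},{"x":10.2,"y":-3.3,"z":-7.5,"twist":1.312}]' --claw 2.0 --squeeze 50

```text
clock: 12.78
eef_pos: [0.6277, 0.0208, 0.0607]
tcp_rot: [0.362, 3.12, -0.0]
wrist_force: [0.2, 0.1, -1.2]
gripper_width: 0.32
gripper_force: 49.2
```

```bash
cat >> h.py <<'E'
CC=np.array([.6583,.0139]); CY=-13.3
def case(P):
    t=np.radians(CY); return np.stack([(P[...,0]-CC[0])*np.cos(t)+(P[...,1]-CC[1])*np.sin(t),-(P[...,0]-CC[0])*np.sin(t)+(P[...,1]-CC[1])*np.cos(t),P[...,2]],-1)*1000
def world(x,y):
    t=np.radians(CY); return CC+np.array([x*np.cos(t)-y*np.sin(t),x*np.sin(t)+y*np.cos(t)])/1000
E
python3 - <<'E'
from h import *
s=monitor.sense(); print('case tcp',case(s['eef_pos']).round(1),s['gripper_width'])
im,d,W,T=tips(); K=case(W); hsv=cv2.cvtColor(im,cv2.COLOR_RGB2HSV)
m=(T[...,0]<0)&(T[...,0]>-60)&(abs(T[...,1])<13)&(T[...,2]>-60)&(T[...,2]<0)&(d>0); P=T[m]
print('sink in tool',m.sum(),np.percentile(P,[2,50,98],axis=0).round(1)); 
for lo in range(-55,0,10):
    k=m&(T[...,0]>lo)&(T[...,0]<lo+10); print(lo,k.sum(),np.percentile(T[k][:,2],[5,50]).round(1) if k.sum()>5 else '')
# case re-fit & lid
o=(hsv[...,0]<22)&(hsv[...,1]>150)
rim=o&(abs(K[...,2]-38)<3)&(abs(K[...,0])<80)&(abs(K[...,1])<56); print('rim case',rim.sum(),np.percentile(K[rim],[1,99],axis=0).round(1))
l=o&(K[...,2]>150)&(K[...,2]<200); print('lidtop',l.sum(),np.percentile(K[l],[2,50,98],axis=0).round(1) if l.sum() else '')
x,y=world(-5,0); go(x,y,0.02,76.7)
save('w6',im)
E
```

```text
case tcp [-31.4  -0.3  60.7] 0.31969663152641054
-1 [127 233 216 193 172 261  94  51  59  22   0   0   0   0   0   0   0]
1 [126 230 206 203 174 257  98  51  60  22   0   0   0   0   0   0   0]
sink in tool 6727 [[-41.5 -12.5 -34.8]
 [-16.7  -0.1 -32.1]
 [ -2.1  12.5 -14.6]]
-55 0 
-45 1073 [-34.4 -32.8]
-35 1170 [-34.5 -32.8]
-25 1224 [-34.5 -32.8]
-15 1301 [-34.6 -32.8]
-5 1959 [-34.2 -25.2]
rim case 4684 [[-74.  -48.6  35.1]
 [ 73.7  48.6  40.1]]
lidtop 0 
shift cm [-2.65  0.03  4.05] twist 0.001 (alt -3.141 ) rows>= 2 yaw now 76.7 j6 -1.48 pos [0.6276 0.0208 0.0605] t 12.83
```

View pics/w6.png

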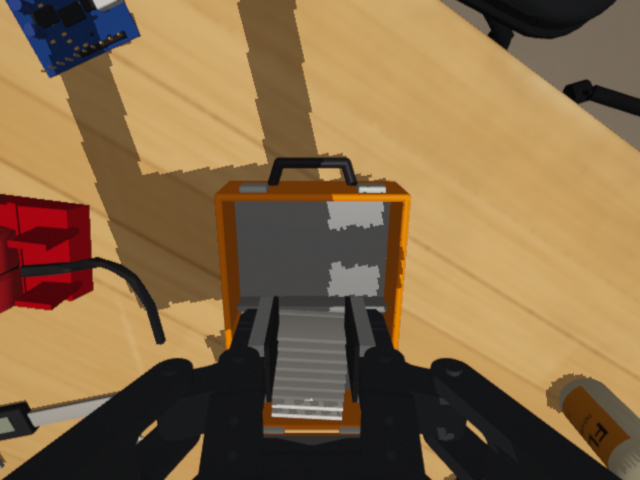

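The wrist view shows the sink held level at (312,355), behind the partition at (312,300), and the case is centred. I'll lower it and creep rearward while watching the force.

Call:
arm_command --rows '[{"x":-1.1,"y":0,"z":1.5,"twist":0},{"x":-2.2,"y":0,"z":3,"twist":0},{"x":-2.2,"y":0,"z":4.5,"twist":0},{"x":-2.4,"y":0,"z":4.5,"twist":0},{"x":-2.6,"y":0,"z":4.5,"twist":0},{"x":-2.8,"y":0,"z":4.5,"twist":0},{"x":-2.8,"y":0,"z":4.5,"twist":0},{"x":-2.8,"y":0,"z":4.5,"twist":0}]' --claw 2.0 --squeeze 50

```text
clock: 13.5
eef_pos: [0.6554, 0.0143, 0.0163]
tcp_rot: [0.364, 3.119, -0.0]
wrist_force: [0.2, 0.0, -0.9]
gripper_width: 0.316
gripper_force: 49.3
```

Call:
arm_command --rows '[{"x":-0.15,"y":0,"z":0,"twist":0},{"x":-0.3,"y":0,"z":0,"twist":0},{"x":-0.3,"y":0,"z":0,"twist":0},{"x":-0.3,"y":0,"z":0,"twist":0}]' --claw 2.0 --squeeze 50

```text
clock: 13.83
eef_pos: [0.6578, 0.0137, 0.0154]
tcp_rot: [0.365, 3.12, -0.0]
wrist_force: [-1.2, 0.2, 0.6]
gripper_width: 0.314
gripper_force: 49.3
```

Run:
```python
from h import *
s=monitor.sense(); print('case tcp',case(s['eef_pos']).round(1),s['wrist_force'].round(1),s['clock'])
```

```text
case tcp [-0.5 -0.3 15.4] [-1.2  0.2  0.6] 13.8333
```

Call:
arm_command --rows '[{"x":-0.1,"y":0,"z":0,"twist":0},{"x":-0.2,"y":0,"z":0,"twist":0},{"x":-0.3,"y":0,"z":0,"twist":0},{"x":-0.3,"y":0,"z":0,"twist":0},{"x":-0.3,"y":0,"z":0,"twist":0}]' --claw 2.0 --squeeze 50

```text
clock: 14.25
eef_pos: [0.6595, 0.0133, 0.0149]
tcp_rot: [-0.364, -3.118, -0.0]
wrist_force: [-5.8, 0.7, 2.1]
gripper_width: 0.313
gripper_force: 49.3
```

Run:
```python
from h import *
s=monitor.sense(); print('case tcp',case(s['eef_pos']).round(1),s['wrist_force'].round(1))
im,d,W,T=tips(); K=case(W)
m=(abs(K[...,1])<12)&(T[...,2]>-37)&(T[...,2]<-30)&(T[...,0]<3); print('sink top case x',np.percentile(K[m][:,0],[.5,2,98]).round(1),K[m][:,2].mean().round(1))
q=(abs(K[...,1])<43)&(abs(K[...,1])>22)&(abs(K[...,2]-20)<2.5)&(abs(K[...,0])<10); print('partition',q.sum(),np.percentile(K[q][:,0],[2,50,98]).round(1) if q.sum() else '')
```

```text
case tcp [ 1.3 -0.3 14.9] [-5.8  0.7  2.1]
-1 [123 234 209 190 180 284  93  54  65  23 199 249 179 867   0   0   0]
1 [125 231 201 198 177 268 106  65  53  25 181 269 184 863   1   0   0]
sink top case x [ 3.6  3.9 42.9] 47.5
partition 841 [-2.3 -0.9  1.6]
```

Call:
arm_command --rows '[{"x":0,"y":0,"z":0.6,"twist":0},{"x":0,"y":0,"z":1.2,"twist":0},{"x":0,"y":0,"z":1.65,"twist":0},{"x":0,"y":0,"z":1.65,"twist":0},{"x":0,"y":0,"z":1.65,"twist":0}]' --claw 2.0 --squeeze 50

```text
clock: 14.72
eef_pos: [0.6596, 0.0132, -0.0022]
tcp_rot: [-0.365, -3.118, -0.0]
wrist_force: [-3.0, 1.7, -3.5]
gripper_width: 0.316
gripper_force: 49.3
```

Run:
```python
from h import *
s=monitor.sense(); print('case tcp',case(s['eef_pos']).round(1),s['wrist_force'].round(1))
im,d,W,T=tips(); K=case(W)
m=(abs(K[...,1])<12)&(T[...,2]>-40)&(T[...,2]<-28)&(T[...,0]<3)
for lo in range(0,50,10):
    k=m&(K[...,0]>lo)&(K[...,0]<lo+10); print(lo,np.percentile(K[k][:,2],[10,50,90]).round(1) if k.sum() else '')
print('front',np.percentile(K[m][:,0],[.5]).round(1))
```

```text
case tcp [ 1.4 -0.4 -2.2] [-3.   1.7 -3.5]
-1 [118 236 207 202 177 259 100 190 142 145 747   0   0   0   0   0   0]
1 [120 230 212 191 179 261 108 178 168 141 760   0   0   0   0   0   0]
0 [27.  30.1 32.1]
10 [27.9 30.6 32. ]
20 [28.3 30.6 31.9]
30 [28.4 30.6 31.9]
40 [28.5 30.5 31.9]
front [3.6]
```

Call:
arm_command --rows '[{"x":0,"y":0,"z":0,"twist":0},{"x":0,"y":0,"z":0,"twist":0},{"x":0,"y":0,"z":0,"twist":0},{"x":0,"y":0,"z":0,"twist":0},{"x":0.6,"y":0,"z":-0.5,"twist":0},{"x":2,"y":0,"z":-2,"twist":0},{"x":4,"y":0,"z":-4,"twist":0},{"x":6,"y":0,"z":-7,"twist":0},{"x":6,"y":0,"z":-7,"twist":0},{"x":6,"y":0,"z":-7,"twist":0}]' --claw 4.6 --squeeze 50

```text
clock: 15.6
eef_pos: [0.6045, 0.0267, 0.0725]
tcp_rot: [0.363, 3.112, -0.0]
wrist_force: [1.2, -0.3, -0.3]
gripper_width: 0.542
gripper_force: 0.0
```

Run:
```python
from h import *
s=monitor.sense(); print('case tcp',case(s['eef_pos']).round(1),s['wrist_force'].round(1))
im,d,W,T=tips(); K=case(W); hsv=cv2.cvtColor(im,cv2.COLOR_RGB2HSV)
m=(abs(K[...,1])<46)&(K[...,0]>3)&(K[...,0]<69)&(K[...,2]>12)&(K[...,2]<36)&(hsv[...,1]<90); m=biggest(m)
print('sink in bay',m.sum(),np.percentile(K[m],[1,50,99],axis=0).round(1))
for lo in range(0,60,10):
    k=m&(K[...,0]>lo)&(K[...,0]<lo+10); print(lo,np.percentile(K[k][:,2],[10,50,90]).round(1) if k.sum()>5 else '')
bm=(hsv[...,0]>105)&(hsv[...,0]<130)&(hsv[...,1]>110)&(W[...,0]>.42)&(W[...,0]<.54)&(W[...,1]>-.13)&(W[...,1]<0); print('board',bm.sum(),rect(W[biggest(bm)][:,:2]))
go(.4758,-.0683,.08,8.5); go(.4758,-.0683,.08,-81.5)
```

```text
case tcp [-55.3   0.1  72.5] [ 1.2 -0.3 -0.3]
-1 [263 294 238 233 209 135  67   0   0   0   0   0   0   0   0   0   0]
1 [255 287 264 226 201 133  74   0   0   0   0   0   0   0   0   0   0]
sink in bay 2801 [[  3.6 -16.   16.6]
 [ 19.4  -0.7  26.6]
 [ 43.2  14.   29.3]]
0 [18.  24.8 28.3]
10 [24.2 27.  28.6]
20 [24.6 26.9 28.5]
30 [24.7 27.  28.4]
40 [24.7 27.1 28.5]
50 
board 6080 (array([476. , -68.1]), array([41.7, 55.1]), np.float32(-81.8))
shift cm [ 10.28 -12.19  -0.97] twist 1.19 (alt -1.952 ) rows>= 10 yaw now 76.7 j6 -1.48 pos [0.604  0.0266 0.0709] t 15.65
shift cm [ 10.28 -12.19  -0.97] twist -0.381 (alt 2.761 ) rows>= 4 yaw now 76.7 j6 -1.48 pos [0.604  0.0266 0.0709] t 15.65
```

Call:
arm_command --rows '[{"x":1,"y":-1.2,"z":-0.5,"twist":0.12},{"x":2,"y":-2.4,"z":-0.9,"twist":0.24},{"x":3,"y":-3.6,"z":-0.9,"twist":0.36},{"x":4,"y":-4.8,"z":-0.9,"twist":0.48},{"x":5,"y":-6,"z":-0.9,"twist":0.6},{"x":6,"y":-7.2,"z":-0.9,"twist":0.72},{"x":7,"y":-8.4,"z":-0.9,"twist":0.84},{"x":8,"y":-9.6,"z":-0.9,"twist":0.96},{"x":9.2,"y":-10.9,"z":-0.9,"twist":1.08},{"x":10.3,"y":-12.2,"z":-0.9,"twist":1.195},{"x":10.3,"y":-12.2,"z":1.5,"twist":1.195},{"x":10.3,"y":-12.2,"z":3,"twist":1.195},{"x":10.3,"y":-12.2,"z":3,"twist":1.195},{"x":10.3,"y":-12.2,"z":3,"twist":1.195}]' --claw 6.2 --squeeze 30

```text
clock: 16.82
eef_pos: [0.4735, -0.0682, 0.0378]
tcp_rot: [-2.056, -2.373, 0.001]
wrist_force: [0.5, -0.1, 0.3]
gripper_width: 0.73
gripper_force: 0.0
```

Run:
```python
from h import *
im,d,W,T=tips(); hsv=cv2.cvtColor(im,cv2.COLOR_RGB2HSV)
bm=biggest((hsv[...,0]>105)&(hsv[...,0]<130)&(hsv[...,1]>110)&(W[...,0]>.42)&(W[...,0]<.54)&(W[...,1]>-.13)&(W[...,1]<0)); print('board tool',bm.sum(),rect(T[bm][:,:2]/1000)); print(rect(W[bm][:,:2]))
go(.476,-.0681,-.02,8.2)
```

```text
-1 [517 428 441 381 306 179  19   0   0   0   0   0   0   0   0   0   0]
1 [503 435 400 369 302 174  18   0   0   0   0   0   0   0   0   0   0]
board tool 5171 (array([-0.1,  2.3]), array([41.2, 54.9]), np.float32(-0.2))
(array([475.7, -68. ]), array([41.2, 54.9]), np.float32(-81.7))
shift cm [0.   0.18 5.86] twist -0.0 (alt 3.141 ) rows>= 2 yaw now 8.2 j6 -0.52 pos [ 0.4743 -0.0684  0.0386] t 16.87
```

Call:
arm_command --rows '[{"x":0,"y":0.15,"z":3,"twist":0},{"x":0,"y":0.15,"z":5,"twist":0},{"x":0,"y":0.15,"z":5.8,"twist":0},{"x":0,"y":0.15,"z":5.8,"twist":0},{"x":0,"y":0.15,"z":5.8,"twist":0}]' --claw 6.2 --squeeze 30

```text
clock: 17.28
eef_pos: [0.4759, -0.068, -0.0188]
tcp_rot: [2.056, 2.374, 0.0]
wrist_force: [0.0, 0.2, -0.6]
gripper_width: 0.728
gripper_force: 0.0
```

Call:
arm_command --rows '[{"x":0,"y":0,"z":0,"twist":0},{"x":0,"y":0,"z":0,"twist":0},{"x":0,"y":0,"z":0,"twist":0},{"x":0,"y":0,"z":0,"twist":0},{"x":0,"y":0,"z":0,"twist":0}]' --claw 3.0 --squeeze 30

```text
clock: 17.7
eef_pos: [0.4765, -0.0683, -0.0179]
tcp_rot: [2.055, 2.372, 0.002]
wrist_force: [0.1, 0.8, 6.3]
gripper_width: 0.48
gripper_force: 30.7
```

Call:
arm_command --rows '[{"x":0,"y":0,"z":-2,"twist":0},{"x":0,"y":0,"z":-5,"twist":0},{"x":0,"y":0,"z":-8,"twist":0},{"x":0.7,"y":1.6,"z":-9,"twist":-0.12},{"x":1.4,"y":3.2,"z":-9,"twist":-0.24},{"x":2.1,"y":4.8,"z":-9,"twist":-0.36},{"x":2.8,"y":6.4,"z":-9,"twist":-0.48},{"x":3.5,"y":8,"z":-9,"twist":-0.6},{"x":4.2,"y":9.6,"z":-9,"twist":-0.72},{"x":4.9,"y":11.2,"z":-9,"twist":-0.84},{"x":5.6,"y":12.8,"z":-9,"twist":-0.96},{"x":6.3,"y":14.4,"z":-9,"twist":-1.08},{"x":6.9,"y":15.8,"z":-9,"twist":-1.196},{"x":6.9,"y":15.8,"z":-9,"twist":-1.196},{"x":6.9,"y":15.8,"z":-9,"twist":-1.196},{"x":6.9,"y":15.8,"z":-9,"twist":-1.196}]' --claw 3.0 --squeeze 30

```text
clock: 19.03
eef_pos: [0.621, 0.0227, 0.0707]
tcp_rot: [-0.367, -3.119, 0.0]
wrist_force: [0.1, -0.2, -0.3]
gripper_width: 0.477
gripper_force: 30.8
```

Run:
```python
from h import *
s=monitor.sense(); print('case tcp',case(s['eef_pos']).round(1))
im,d,W,T=tips(); hsv=cv2.cvtColor(im,cv2.COLOR_RGB2HSV); K=case(W)
bm=biggest((hsv[...,0]>105)&(hsv[...,0]<130)&(hsv[...,1]>110)&(abs(T[...,0])<45)&(abs(T[...,1])<30)&(T[...,2]>-50)&(T[...,2]<10)); print('board tool',bm.sum(),np.percentile(T[bm],[1,50,99],axis=0).round(1)); print('case',np.percentile(K[bm],[1,50,99],axis=0).round(1))
x,y=world(-36,0); go(x,y,-.012,76.7)
```

```text
case tcp [-38.3   0.   70.7]
-1 [219 278 242 219 195 140  79 404   0   0   0   0   0   0   0   0   0]
1 [215 277 242 224 199 134 226 235   0   0   0   0   0   0   0   0   0]
board tool 8927 [[-24.7 -20.5 -31.7]
 [  2.9  -2.3 -22.6]
 [ 28.7  20.4 -21.2]]
case [[-67.  -20.5  91.9]
 [-41.2  -2.3  93.3]
 [-13.6  20.5 102.4]]
shift cm [-0.24  0.02  8.27] twist -0.002 (alt 3.14 ) rows>= 3 yaw now 76.6 j6 -1.48 pos [0.6209 0.0226 0.0707] t 19.08
```

Call:
arm_command --rows '[{"x":-0.4,"y":0,"z":2.5,"twist":0},{"x":-0.4,"y":0,"z":5,"twist":0},{"x":-0.4,"y":0,"z":6.8,"twist":0},{"x":-0.4,"y":0,"z":7.7,"twist":0},{"x":-0.4,"y":0,"z":8.1,"twist":0},{"x":-0.4,"y":0,"z":8.1,"twist":0},{"x":-0.4,"y":0,"z":8.1,"twist":0}]' --claw 3.0 --squeeze 30

```text
clock: 19.67
eef_pos: [0.6263, 0.0217, -0.0094]
tcp_rot: [0.364, 3.119, -0.0]
wrist_force: [-1.1, 0.5, -0.7]
gripper_width: 0.48
gripper_force: 30.8
```

Call:
arm_command --rows '[{"x":0,"y":0,"z":0,"twist":0},{"x":0,"y":0,"z":0,"twist":0},{"x":0,"y":0,"z":0,"twist":0},{"x":0,"y":0,"z":-0.5,"twist":0},{"x":0,"y":0,"z":-3,"twist":0},{"x":0.5,"y":0,"z":-6,"twist":0},{"x":1.5,"y":0,"z":-9,"twist":0},{"x":2.5,"y":0,"z":-12,"twist":0},{"x":2.5,"y":0,"z":-12,"twist":0},{"x":2.5,"y":0,"z":-12,"twist":0}]' --claw 5.2 --squeeze 30

```text
clock: 20.5
eef_pos: [0.6028, 0.0278, 0.1126]
tcp_rot: [0.362, 3.115, -0.0]
wrist_force: [-0.1, 0.2, -0.4]
gripper_width: 0.611
gripper_force: 0.0
```

Run:
```python
from h import *
s=monitor.sense(); print('case tcp',case(s['eef_pos']).round(1),s['wrist_force'].round(1))
im,d,W,T=tips(); hsv=cv2.cvtColor(im,cv2.COLOR_RGB2HSV); K=case(W)
bm=biggest((hsv[...,0]>105)&(hsv[...,0]<130)&(hsv[...,1]>110)&(K[...,0]<5)&(K[...,0]>-75)&(abs(K[...,1])<46)); print('board case',bm.sum(),np.percentile(K[bm],[1,50,99],axis=0).round(1),rect(K[bm][:,:2]/1000))
m=(abs(K[...,1])<44)&(K[...,0]>-69)&(K[...,0]<66)&(K[...,2]>8)&(K[...,2]<60)
print('max heights front',np.percentile(K[m&(K[...,0]<-3)][:,2],99.5),'rear',np.percentile(K[m&(K[...,0]>3)&(K[...,0]<50)][:,2],99.5))
m=biggest((abs(K[...,1])<46)&(K[...,0]>3)&(K[...,0]<60)&(K[...,2]>12)&(K[...,2]<36)&(hsv[...,1]<90)); print('sink',np.percentile(K[m],[1,50,99],axis=0).round(1))
im2,d2,c2=cam('side'); W2=cloud(d2,c2);K2=case(W2);h2=cv2.cvtColor(im2,cv2.COLOR_RGB2HSV)
l=biggest((h2[...,0]<20)&(h2[...,1]>150)&(K2[...,2]>60)&(abs(K2[...,1])<60)&(K2[...,0]>20)&(K2[...,0]<95)); P=K2[l]; print('lid side',l.sum(),P.max(0).round(1),P[P[:,2]>P[:,2].max()-5].mean(0).round(1))
x,y=world(-10,0);go(x,y,.24,76.7)
save('w7',np.hstack([im[100:480,180:460],im2[100:480,200:500]]))
```

```text
case tcp [-57.2   0.7 112.6] [-0.1  0.2 -0.4]
-1 [319 292 268 250 214 143  57   0   0   0   0   0   0   0   0   0   0]
1 [309 294 265 251 213 133  65   0   0   0   0   0   0   0   0   0   0]
board case 2976 [[-60.7 -20.3   9.2]
 [-34.   -1.   10.9]
 [ -7.5  20.4  20.1]] (array([-34.2,   0.1]), array([41.4, 54.8]), np.float32(-0.2))
max heights front 20.32997081455497 rear 29.454971002347524
sink [[  3.6 -16.   15.5]
 [ 19.7  -0.9  26.4]
 [ 43.3  13.9  29.3]]
lid side 756 [ 78.5  48.7 184.6] [ 43.8 -11.2 181.6]
shift cm [ -4.89  -0.04 -13.06] twist 0.0 (alt -3.141 ) rows>= 4 yaw now 76.7 j6 -1.48 pos [0.6011 0.0278 0.1094] t 20.6
```

View pics/w7.png

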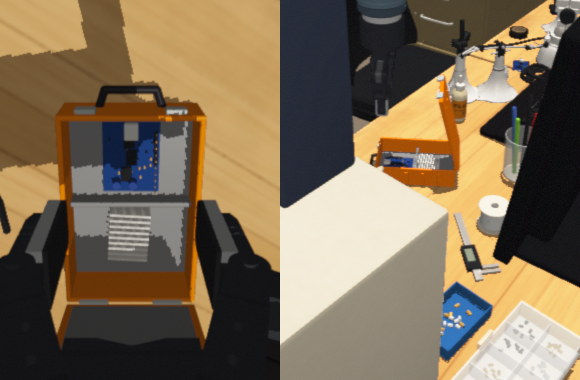

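Both views show the board flat in the front bay at (130,155) and the sink flat in the rear bay at (130,235), both below the rim (max 29.5 mm against 38 mm). The caliper lies flat on the bench at (475,245). Before going behind the lid I'll check what stands there.

Run:
```python
from h import *
z=np.load('top0.npz'); c={k:z[k] for k in ['cx','cy','fx','fy','rvec','tvec']}; K=case(cloud(z['d'],c)); 
z=np.load('side0.npz'); cs={k:z[k] for k in ['cx','cy','fx','fy','rvec','tvec']}; K2=case(cloud(z['d'],cs))
P=np.vstack([K.reshape(-1,3),K2.reshape(-1,3)]); P=P[~np.isnan(P[:,0])]
for zl,zh in [(60,100),(100,150),(150,200),(200,250),(250,300),(300,400),(400,500),(500,700)]:
    k=(P[:,2]>zl)&(P[:,2]<zh)&(P[:,0]>88)&(P[:,0]<300)&(abs(P[:,1])<70); Q=P[k]
    if len(Q)>5: i=np.argsort(Q[:,0])[3]; print(zl,zh,len(Q),Q[i].round(0))
x,y=world(80,5);go(x,y,.125,76.7)
```

```text
60 100 1332 [161.   3.  88.]
100 150 1561 [169.  14. 133.]
150 200 1064 [197.  30. 152.]
200 250 979 [262. -70. 200.]
250 300 901 [268. -70. 258.]
300 400 165 [276. -70. 305.]
shift cm [-13.89   0.45  -1.56] twist 0.0 (alt -3.141 ) rows>= 4 yaw now 76.7 j6 -1.48 pos [0.6011 0.0278 0.1094] t 20.6
```

Call:
arm_command --rows '[{"x":0,"y":0.2,"z":-3.5,"twist":0},{"x":0,"y":0.4,"z":-7,"twist":0},{"x":0,"y":0.4,"z":-10,"twist":0},{"x":-2.5,"y":0.4,"z":-10.5,"twist":0},{"x":-6,"y":0.4,"z":-10.5,"twist":0},{"x":-9.5,"y":0.4,"z":-10.5,"twist":0},{"x":-13,"y":0.4,"z":-10.5,"twist":0},{"x":-14.2,"y":0.4,"z":-10.5,"twist":0},{"x":-14.2,"y":0.4,"z":-10.5,"twist":0},{"x":-14.2,"y":0.4,"z":-7,"twist":0},{"x":-14.2,"y":0.4,"z":-4,"twist":0},{"x":-14.2,"y":0.4,"z":-1.6,"twist":0},{"x":-14.2,"y":0.4,"z":-1.6,"twist":0},{"x":-14.2,"y":0.4,"z":-1.6,"twist":0}]' --claw 0 --squeeze 30

```text
clock: 21.77
eef_pos: [0.7383, -0.0005, 0.1231]
tcp_rot: [-0.362, -3.115, -0.0]
wrist_force: [-0.3, 0.5, 0.2]
gripper_width: -0.001
gripper_force: 0.0
```

Call:
arm_command --rows '[{"x":1,"y":0,"z":0,"twist":0},{"x":2,"y":0,"z":0,"twist":0},{"x":3,"y":0,"z":0,"twist":0},{"x":4,"y":0,"z":0,"twist":0},{"x":5,"y":0,"z":0,"twist":0},{"x":6,"y":0,"z":0,"twist":0},{"x":7,"y":0,"z":0,"twist":0},{"x":7,"y":0,"z":0,"twist":0}]' --claw 0 --squeeze 30

```text
clock: 22.43
eef_pos: [0.6723, 0.0155, 0.1289]
tcp_rot: [0.362, 3.117, -0.0]
wrist_force: [0.4, 0.7, 0.1]
gripper_width: -0.005
gripper_force: 0.0
```

```bash
cat >> h.py <<'E'
def lid():
    im2,d2,c2=cam('side'); K2=case(cloud(d2,c2));h2=cv2.cvtColor(im2,cv2.COLOR_RGB2HSV)
    l=biggest((h2[...,0]<20)&(h2[...,1]>150)&(K2[...,2]>41)&(abs(K2[...,1])<60)&(K2[...,0]>-95)&(K2[...,0]<95)); P=K2[l]; print('lid',l.sum(),'min',P.min(0).round(1),'max',P.max(0).round(1))
    s=monitor.sense(); print('case tcp',case(s['eef_pos']).round(1),'F',s['wrist_force'].round(1),'t',s['clock']); return im2
E
python3 -c "
from h import *
lid()"
```

```text
lid 1597 min [ -9.6 -52.3  41.4] max [ 79.8  49.4 203.7]
case tcp [ 14.    4.8 128.6] F [ 0.2 -0.   0.1] t 22.4833
```

Call:
arm_command --rows '[{"x":0.8,"y":0,"z":0,"twist":0},{"x":1.6,"y":0,"z":0.3,"twist":0},{"x":2.6,"y":0,"z":1.5,"twist":0},{"x":3.4,"y":0,"z":2.8,"twist":0},{"x":4.2,"y":0,"z":4.3,"twist":0},{"x":4.9,"y":0,"z":5.8,"twist":0},{"x":5.5,"y":0,"z":7.3,"twist":0},{"x":5.9,"y":0,"z":8.6,"twist":0},{"x":6.2,"y":0,"z":9.6,"twist":0},{"x":6.2,"y":0,"z":9.6,"twist":0},{"x":6.2,"y":0,"z":9.6,"twist":0}]' --claw 0 --squeeze 30

```text
clock: 23.4
eef_pos: [0.6119, 0.0294, 0.0295]
tcp_rot: [-0.363, -3.12, -0.0]
wrist_force: [1.0, 0.7, -0.3]
gripper_width: -0.002
gripper_force: 0.0
```

```bash
python3 -c "
from h import *
lid()"
```

```text
lid 2372 min [-73.4 -52.6  41. ] max [ 75.7  50.4 101.7]
case tcp [-48.    4.4  30.1] F [ 1.  -0.3  0.1] t 23.45
```

Call:
arm_command --rows '[{"x":0.6,"y":0,"z":0.4,"twist":0},{"x":1.0,"y":0,"z":0.8,"twist":0},{"x":1.0,"y":0,"z":1.0,"twist":0},{"x":1.0,"y":0,"z":1.1,"twist":0},{"x":1.0,"y":0,"z":1.1,"twist":0},{"x":1.0,"y":0,"z":1.1,"twist":0}]' --claw 0 --squeeze 30

```text
clock: 23.95
eef_pos: [0.6035, 0.0315, 0.0224]
tcp_rot: [0.362, 3.116, -0.001]
wrist_force: [-5.9, -0.0, 22.6]
gripper_width: -0.005
gripper_force: 10.9
```

Pressing with 22.6 N met a hard stop at tip z of about 46 mm. I'll lift off and verify.

Call:
arm_command --rows '[{"x":0,"y":0,"z":-1,"twist":0},{"x":0,"y":0,"z":-4,"twist":0},{"x":2,"y":0,"z":-8,"twist":0},{"x":5,"y":0,"z":-12,"twist":0},{"x":8,"y":0,"z":-15,"twist":0},{"x":8,"y":0,"z":-15,"twist":0},{"x":8,"y":0,"z":-15,"twist":0},{"x":8,"y":0,"z":-15,"twist":0}]' --claw 2 --squeeze 30

```text
clock: 24.62
eef_pos: [0.5246, 0.0501, 0.1688]
tcp_rot: [0.363, 3.119, -0.0]
wrist_force: [0.9, -0.2, -1.0]
gripper_width: 0.236
gripper_force: 0.0
```

Run:
```python
from h import *
lid()
im,d,c=cam('wrist'); K=case(cloud(d,c)); W=cloud(d,c); Z=W[...,2]; h=cv2.cvtColor(im,cv2.COLOR_RGB2HSV)
for lo,hi in [(-72,-50),(-50,-20),(-20,10),(10,40),(40,68)]:
    m=(K[...,0]>lo)&(K[...,0]<hi)&(abs(K[...,1])<46)&(K[...,2]>20)&(K[...,2]<70); print(lo,m.sum(),np.percentile(K[m][:,2],[5,50,95]).round(1) if m.sum()>20 else '')
def ob(n,m): m=biggest(m); print(n,m.sum(),rect(W[m][:,:2]),np.percentile(Z[m],[5,50,95]).round(4))
im,d,c=cam('top'); W=cloud(d,c); Z=W[...,2]
bx=lambda a,b,e,f:(W[...,0]>a)&(W[...,0]<b)&(W[...,1]>e)&(W[...,1]<f)
ob('spool',(Z>.02)&(Z<.06)&bx(.71,.81,-.21,-.1)); ob('tape',(Z>.01)&(Z<.04)&bx(.42,.52,-.21,-.11)); ob('bottle',(Z>.05)&(Z<.2)&bx(.74,.81,.14,.22)); ob('cal',(Z>.003)&(Z<.016)&bx(.66,.76,-.33,-.1))
```

```text
lid 2468 min [-73.4 -53.6  41. ] max [75.7 50.  49.9]
case tcp [-138.5    4.3  167.7] F [-0.3  0.3 -0.4] t 24.6667
-72 1386 [45.2 46.4 47.4]
-50 1462 [45.4 46.5 47.7]
-20 1519 [45.4 46.4 47.7]
10 1687 [45.4 46.5 47.8]
40 1804 [45.4 46.4 47.5]
spool 640 (array([ 761.8, -153.5]), array([53.3, 53.4]), np.float32(40.4)) [0.0381 0.0413 0.0438]
tape 425 (array([ 469.9, -161.9]), array([50.3, 53.1]), np.float32(88.9)) [0.0144 0.0177 0.0206]
bottle 307 (array([778.6, 181. ]), array([31.5, 33.7]), np.float32(-78.8)) [0.0544 0.07   0.0967]
cal 695 (array([ 705.7, -198.8]), array([ 48.5, 146. ]), np.float32(-75.8)) [0.0034 0.0064 0.0106]
```

The lid is flat at 46 mm over its whole area, so it is fully shut. The tape roll, spool and bottle have not moved, and the caliper is flat on the bench. I'm handing in.

```bash
python3 -c "
from h import *
print(bot.finish_job())"
```

```text
the job is handed in; nothing more can be done
None
```

The job is handed in at about 25 s on the clock: caliper flat on the bench, heat sink flat in the rear bay, board flat and right way up in the front bay, nothing above the rim before closing, lid fully shut, and the tape roll, spool and bottle unmoved.

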